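Nip a brass sleeve in the ratchet-lever vise

ROBOT

A 6-joint arm with a two-finger parallel gripper is mounted at the origin on the work surface. World frame = base frame: x ahead of the robot, y to its left, z up, the work surface at z = 0. Lengths are in m, angles in rad, forces in N, time in s.
With the tool pointing down it reaches from about 0.375 to 0.9 m from the base axis. Payload 3.1 kg.
Tool frame: the origin (TCP) lies midway between the tips of the shut fingers; the grasp point (between the pads) lies 19 mm behind it; y points along the fingers, x is the direction in which the jaws open and shut, and the axes are right-handed (so a half turn about y gives the same grasp; the last joint's range is limited). The gripper opens to 85 mm and grips with 20 to 120 N. Pads are 22 mm wide; open, the fingers measure 114 mm over their backs; the gripper's body (76 mm by 85 mm) begins 54 mm behind the grasp point. The pads swing forward as they close: fully open they stand 13 mm farther back than shut.
Start: joints at [-1.359, 0.527, 1.433, -0, 1.181, -0.178], TCP at [0.238, -0.578, 0.231] pointing down, gripper open.
Joint ranges: [-3.08, 3.08], [-0.75, 2.2], [0.22, 2.44], [-1.43, 4.57], [0, 2.65], [-2.85, 2.85]. Speed limits (rad/s): [2.79, 2.79, 3.14, 3.14, 3.14, 3.14].

INTERFACE

Orientations are given as [roll, pitch, yaw] about the fixed x, y, z axes, in that order (R = Rz(yaw) Ry(pitch) Rx(roll)).
In Python, from bench import * gives the robot as it stands.
- The arm moves only by the tool step_arm, never from a script. Its argument "series" is a list of rows, each a list of 6 numbers: the shift along the tool's x, y, z in cm, then the turn, a rotation vector about the tool's x, y, z in rad. A call has 1 to 5 rows; each row shifts and turns the commanded pose from where the row before left it, along the tool's axes as they then stand; what a row does not reach is not made up. A row lasts 1/12 s, in which the tool goes at most 41.7 mm and 7.16 degrees, less where a joint would pass 70% of its speed; a pose out of reach is approached as far as the arm can. A call is refused whole if a number of a shift passes 4.17 or a number of a turn 0.125, either way. A call with a gripper value outside its range is refused whole. "claw" is the finger opening in cm, from 0 to 8.54, set as the call begins (left out, the last holds). The fingers move at their own pace and stop on an object; "squeeze" is the grip in N (left out, the last holds). Time passes only in rows, so rows that do not move let the fingers close. It gives the time, the measured TCP pose, the force and the opening at its end, in the units of the state.
- state(): the state, without advancing time (a new reading comes with each control period).
- read_camera(name): name is "scene" or "top"; returns (picture, depth): 480x640x3 uint8, red, green, blue; 480x640 float32, m along the optical axis (not along the pixel's ray), 0 where there is no reading.
- camera_info(name): a dict with "intrinsics" (3x3 intrinsics, pixels), "distortion" ([k1, k2, p1, p2, k3] as OpenCV has them; the pictures are not rectified), "cam_to_world" (4x4, takes a point from camera to world coordinates). Camera axes: x right, y up, looking along -z (the intrinsics and any distortion apply to the point x, -y, -z); pixel columns grow to the right and rows downward; lengths in m; the calibration is good to about 2 mm. A picture is of the moment at which its call begins. camera_info takes no time and is no camera call.
- hand_in(): hands the job in, once; it reports no verdict.
The state is a dict: "clock": time; "joint_pos": joint angles; "joint_vel": joint speeds; "tau": joint torques, N m; "eef_pos": TCP position; "eef_rot": TCP orientation; "ft_force": force on the tool from outside, world axes, zero at the start; "wrist_torque": the same for the moment, N m; "width": opening from 0.0 (shut) to 1.0 (fully open).
Only numpy, scipy, OpenCV 4.12 (cv2) and the standard library are available. Lean on these libraries where they do the work, as an engineer would, in place of code of your own. Each camera call takes 0.05 s, during which the arm holds its last target.

TASK

Clamp the loose brass sleeve in the bench vise with the vise's ratchet lever: lift the lever off its serrations, swing it well back, let it drop in again and turn it to close the jaw, and repeat until the sleeve is held snugly upright between the cork-faced jaw and the end stop. The sleeve is thin: feel for the lever getting heavier and stop there, never crushing it. Leave the lever down in its serrations, let go, and do not disturb the other things on the bench.

Things in the scene. Friction and masses are not known exactly. Their poses are not given: they have to be found in the camera images.
- vise: A low steel bench vise, bolted down; origin on the table under the lever's turning axis, z up, y from its grey housing (70 x 92 mm, 88 mm high) towards the jaws and end stop (the jaw closes along +y), x to the back. Two 6 mm stop pins beside the lever's hub (34 mm from the axis, tops 138 mm above the table) limit its swing.
- vise_axis (a point): On the lever's vertical turning axis, at the height of the arm's centre line when the lever is down: 121 mm above the table.
- lever_grip (a point): Where to grip the lever: middle of its black arm, 80 mm from the turning axis. The arm is a level radial bar 14 mm wide and high, reaching 96 mm from the axis, then a 20 mm ball whose end is at 116 mm. Nothing stands within 30 mm beside the grip point; 80 mm free below. The point's x axis points along the arm to the turning axis, z up.
- lever (a joint): Lever angle, rad: 0 when the arm points along the vise's -x, growing clockwise seen from above (tightening, towards the vise's +y); stopped at -0.7 and +0.7. Lever down: it turns the shaft both ways (turning back opens the jaw). Lifted: it swings freely and the shaft stays put.
- lift (a joint): Height of the lever above its seat, m: 0 fully down in the serrations, at most 0.012. Teeth are clear above 0.0055; 0.009 suits swinging back. A spring and its weight pull it down with 4.5 N (down) to 8 N (top). 20 round-tipped teeth, one every 0.314 rad: let go above a tip, the lever turns by itself up to half a tooth and drops in.
- shaft_top (a point): Top centre of the toothed steel wheel (56 mm across) under the lever's hub, which drives the jaw 12 mm per rad. Holds by friction when let go. Turning takes 0.45 N m with the jaw running free (5.6 N across the arm at 80 mm); each newton of clamping adds 0.012 N m (0.15 N). A tight grip also carries some as twist: count force x radius plus moment.
- pad: Sprung cork-faced pad on the moving steel jaw, 50 x 8 x 30 mm, origin at its centre, y towards the end stop, its face 4 mm along +y; gives under 0.1 mm per newton. Snug on the sleeve is about 20 N: the lever then needs some 3 N more at 80 mm than running free (8.6 N in all). Under 1.5 N more is too loose; over 5 N more is too much.
- anvil: The vise's end stop, fixed: a steel block 60 x 25 x 46 mm; origin at the centre of its underside, its face towards the jaw 12.5 mm along its -y. At the start the pad's face is 15 to 25 mm short of closing on the sleeve.
- sleeve_mid (a point): Centre (half-way up) of the brass sleeve, a thin tube about 48 mm across (squashed out of round by some mm, any way round), 45 mm high, 2.5 mm walls, standing loose on the vise's bed (22 mm above the table) up to 6 mm in front of the end stop. It is already in place and need not be handled.
- sleeve: The same brass sleeve; origin at the centre of its underside.
- collar: Bystander: small brass ring, 28 mm across, 20 mm high, on the vise's rear ledge.
- cork_jar: Bystander: small clear jar with a red cap, 36 mm across, 45 mm high, on the vise's rear ledge.
- driver: Bystander: screwdriver, 170 mm, lying on the table in front of the vise.
- paste_jar: Bystander: jar, 70 mm across, 60 mm high, to the robot's right.
- oil_bottle: Bystander: small bottle, 44 mm across, 130 mm high, to the robot's left.
- leather_block: Bystander: wooden block 70 x 45 x 30 mm, to the left.

How it is judged:
On the way, in this order (a step that is already met when the one before it is completed fails the run):
1. the lever is lifted clear of its serrations and swung back past the middle (value of joint lift above 0.0055 m and value of joint lever below -0.05 rad), for 0.1 s.
2. the lever, down in its serrations, has drawn the jaw at least 8 mm towards the sleeve (distance of pad from where it was at the start of the episode above 0.008 m and value of joint lift below 0.002 m), for 0.1 s.
3. the sleeve is clamped (contact force between pad and sleeve above 10 N), for 0.2 s.
At the end, for the whole second after the job is handed in: The sleeve stands upright (within 0.08 rad) and still, squeezed between pad and end stop with 10 to 38 N, and the lever is down in its serrations (within 2 mm) (contact force between pad and sleeve between 10 and 38 N and contact force between anvil and sleeve above 8 N and angle between sleeve_mid's own z axis and vertical below 0.08 rad and value of joint lift below 0.002 m and linear speed of sleeve below 0.01 m/s); the robot touches nothing.
It fails at once if the sleeve is crushed (more than 45 N between pad and sleeve) (contact force between pad and sleeve above 45 N).
It fails at once if the sleeve is tipped over (angle between sleeve_mid's own z axis and vertical above 0.4 rad).
It fails at once if another thing on the bench is disturbed (moved more than 20 mm) (distance of any of collar, cork_jar, driver, paste_jar, oil_bottle, leather_block from where it was at the start of the episode above 0.02 m).
It also fails if it takes over 72 s, if anything falls off the work surface, if the arm or the gripper's body presses on something with over 40 N, if the wrist force passes 120 N, or if a joint passes its speed limit or range.

## Working session

There is one attempt and no reset: what is moved stays moved. The work goes in short steps, Python scripts to look and compute and a tool call to move; the robot and the scene stay as the last step left them, time stands still between calls to the robot, and variables do not carry over. Pictures are saved under pics/ and viewed, and the job is handed in when it is done.

Besides the shell and the picture viewer there is one more tool, called after "Emit:" in YAML: its name, and indented under it one key for each argument. step_arm: Moves the arm, as the interface text tells. Its arguments: {"type":"object","properties":{"series":{"type":"array","items":{"type":"array","items":{"type":"number"}}},"claw":{"type":"number"},"squeeze":{"type":"number"}},"required":["series"]}

```bash
mkdir -p pics; ls; python3 - <<'E'
from bench import *
import cv2,numpy as np
np.set_printoptions(precision=4,suppress=True)
print(state())
for n in("scene","top"):
    p,d=read_camera(n); cv2.imwrite(f"pics/{n}0.png",p[:,:,::-1]); np.save(f"pics/{n}0.npy",d); 
    c=camera_info(n); print(n,c)
E
```

```text
pics
{'clock': 0.0, 'joint_pos': array([-1.3595,  0.5284,  1.4339,  0.    ,  1.1813, -0.1785]), 'joint_vel': array([-0.0002, -0.0007,  0.0001,  0.0009, -0.0002, -0.0024]), 'tau': array([  0.001 , -44.2347, -17.8024,  -0.0001,   0.0083,  -0.    ]), 'eef_pos': array([ 0.2374, -0.5774,  0.2304]), 'eef_rot': array([-1.5704,  0.002 , -1.181 ]), 'ft_force': array([-0.612 , -0.1861,  0.1105]), 'wrist_torque': array([ 0.0109, -0.0349,  0.0329]), 'width': 1.0016925821377787}
scene {'intrinsics': array([[482.88  ,   0.    , 320.7277],
       [  0.    , 482.88  , 246.055 ],
       [  0.    ,   0.    ,   1.    ]]), 'distortion': array([-0.046,  0.   ,  0.   ,  0.   ,  0.   ]), 'cam_to_world': array([[ 0.273 , -0.5987,  0.753 ,  1.4186],
       [ 0.9618,  0.1519, -0.228 , -0.2389],
       [ 0.0221,  0.7864,  0.6173,  0.8027],
       [ 0.    ,  0.    ,  0.    ,  1.    ]])}
top {'intrinsics': array([[558.624 ,   0.    , 325.7998],
       [  0.    , 558.624 , 242.2575],
       [  0.    ,   0.    ,   1.    ]]), 'distortion': array([0.0119, 0.    , 0.    , 0.    , 0.    ]), 'cam_to_world': array([[-0.0164,  0.9862, -0.1649,  0.3347],
       [-0.9998, -0.0148,  0.0112,  0.0245],
       [ 0.0086,  0.1651,  0.9862,  1.449 ],
       [ 0.    ,  0.    ,  0.    ,  1.    ]])}
```

View pics/scene0.png

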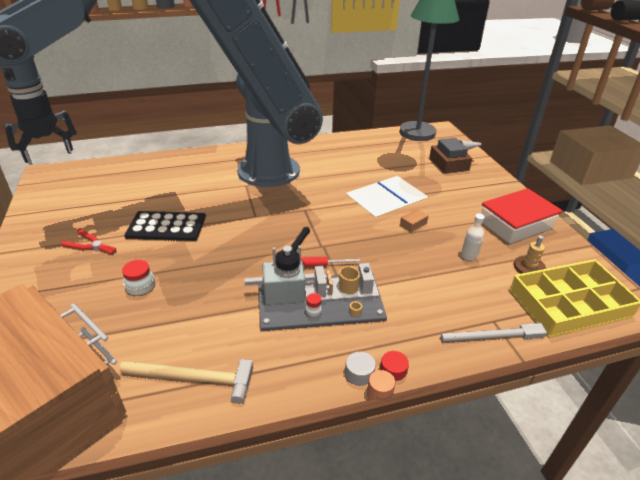

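View pics/top0.png

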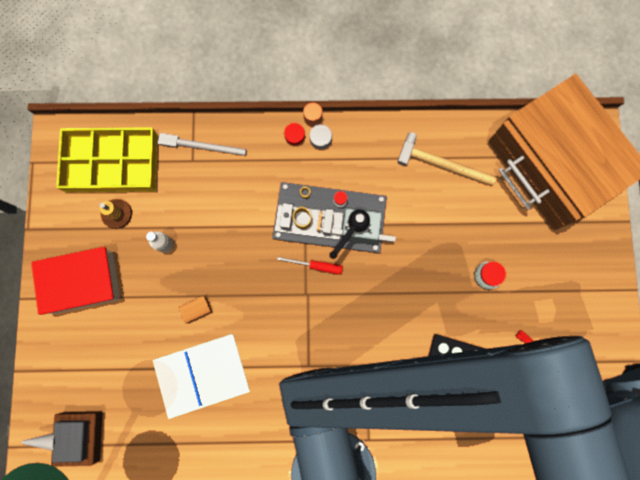

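```bash
cat > h.py <<'E'
from bench import *
import cv2,numpy as np
np.set_printoptions(precision=4,suppress=True)
def ray(n,px):
    c=camera_info(n);K=c["intrinsics"];T=c["cam_to_world"]
    u=cv2.undistortPoints(np.array(px,float).reshape(-1,1,2),K,np.array(c["distortion"]))[:,0]
    d=np.c_[u[:,0],-u[:,1],-np.ones(len(u))]@T[:3,:3].T
    return T[:3,3],d
def onz(n,px,z):
    o,d=ray(n,px); return o+d*((z-o[2])/d[:,2])[:,None]
def cloud(n,D):
    v,u=np.mgrid[0:480,0:640]; px=np.c_[u.ravel(),v.ravel()]
    o,d=ray(n,px); P=o+d*D.ravel()[:,None]; P[D.ravel()==0]=np.nan
    return P.reshape(480,640,3)
E
python3 - <<'E'
from h import *
t=cv2.imread("pics/top0.png"); s=cv2.imread("pics/scene0.png")
cv2.imwrite("pics/topz.png",cv2.resize(t[175:285,260:410],(750,550),interpolation=cv2.INTER_CUBIC))
cv2.imwrite("pics/scz.png",cv2.resize(s[220:335,240:390],(750,575),interpolation=cv2.INTER_CUBIC))
P=cloud("top",np.load("pics/top0.npy"))
for p in [(359,219),(358,214),(333,255),(345,238),(304,219),(285,216),(373,215),(340,198),(305,191),(283,187),(380,248)]:
    print(p,P[p[1],p[0]])
E
```

```text
(359, 219) [ 0.607  -0.07    0.1488]
(358, 214) [ 0.6187 -0.0678  0.1509]
(333, 255) [ 0.5238 -0.007   0.1325]
(345, 238) [ 0.5655 -0.0368  0.1267]
(304, 219) [0.6359 0.0642 0.021 ]
(285, 216) [0.6314 0.1099 0.0816]
(373, 215) [ 0.6291 -0.1095  0.0891]
(340, 198) [ 0.6814 -0.0294  0.0587]
(305, 191) [0.7133 0.0611 0.0126]
(283, 187) [0.7224 0.1186 0.0222]
(380, 248) [ 0.5575 -0.1326  0.013 ]
```

View pics/topz.png

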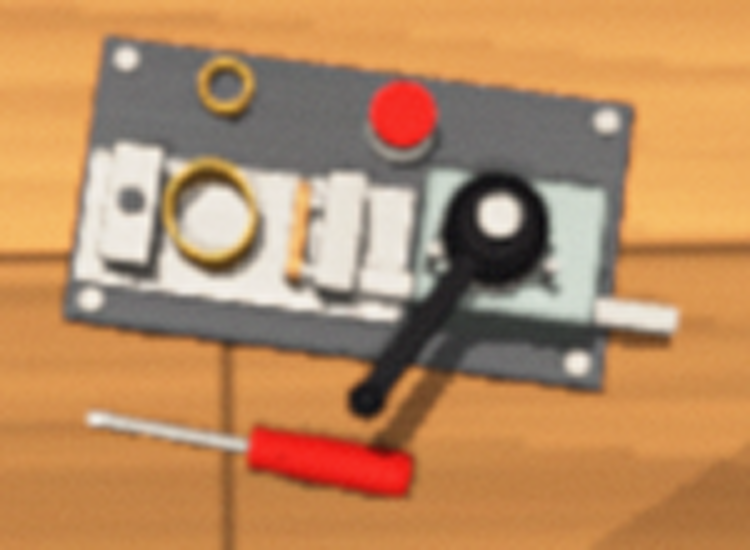

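View pics/scz.png

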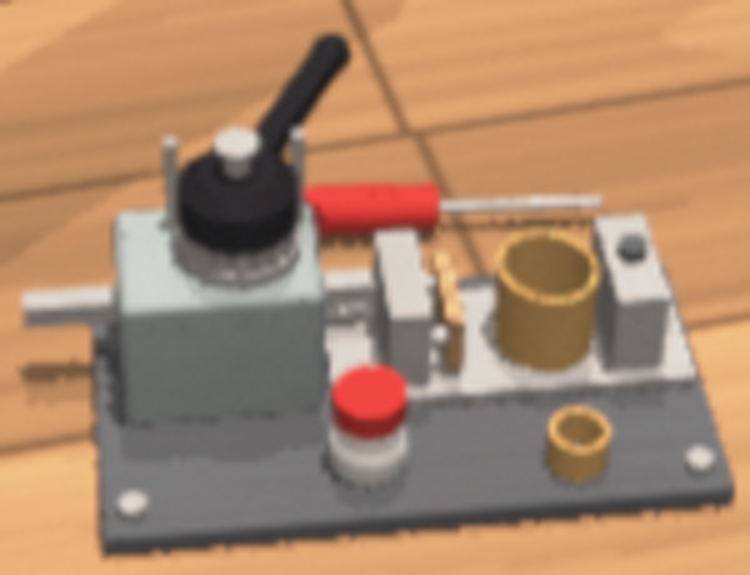

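```bash
python3 - <<'E'
from h import *
z=lambda *p: np.array(p,float)/5+np.array([260,175])-0.4
b=onz("top",z((126,58),(606,121),(90,298),(577,363)),0.016)
print("bolts",b)
for i,j in((0,1),(2,3)): 
    d=b[i]-b[j]; print("yaw y",np.arctan2(-d[0],d[1]),np.linalg.norm(d))
for i,j in((0,2),(1,3)):
    d=b[i]-b[j]; print("yaw x",np.arctan2(d[1],d[0]))
t=cv2.imread("pics/top0.png"); P=cloud("top",np.load("pics/top0.npy"))
m=(t.max(2)<75)&(P[...,2]>0.105)&(P[...,2]<0.17)&(P[...,0]>.48)&(P[...,0]<.68)&(abs(P[...,1]+.05)<.09)
v,u=np.nonzero(m); print(len(u))
q=onz("top",np.c_[u,v],0.128)
# hub: silver knob
m2=(t.min(2)>150)&(P[...,2]>0.13)&(np.abs(P[...,1]+.07)<.03)&(np.abs(P[...,0]-.61)<.04)
v2,u2=np.nonzero(m2); print("knob",np.c_[u2,v2].mean(0),P[v2,u2].mean(0),np.median(P[v2,u2],0))
print("knob2view ", onz("top",[[z((499,213))[0][0],z((499,213))[0][1]]],0.15))
s0=[[240+236/5-.4,220+143/5-.4]]
o1,d1=ray("top",z((499,213)));o2,d2=ray("scene",s0)
def tri(o1,d1,o2,d2):
    A=np.c_[d1,-d2]; k=np.linalg.lstsq(A,o2-o1,rcond=None)[0]; return o1+d1*k[0],o2+d2*k[1]
print("tri knob",tri(o1,d1[0],o2,d2[0]))
o1,d1=ray("top",z((366,398)));o2,d2=ray("scene",[[240+331/5-.4,220+53/5-.4]])
print("tri ball",tri(o1,d1[0],o2,d2[0]))
# black hub centroid/radial
c=P[v2,u2].mean(0)[:2]
r=np.hypot(*(q[:,:2]-c).T); a=(r>45e-3)&(r<95e-3)
pts=q[a,:2]; l=cv2.fitLine(pts.astype(np.float32),cv2.DIST_L2,0,.01,.01).ravel(); print("arm line (z.128)",l, "mean",pts.mean(0),len(pts), "rmax",r.max())
n=np.array([-l[1],l[0]]); print("offset axis from line",(c-l[2:])@n)
print("arm heights",np.median(P[v[a],u[a],2]))
print(np.sort(np.arctan2(*(-(pts-c)).T[::-1]))[[5,-5]])
E
```

```text
bolts [[ 0.7262  0.1142  0.016 ]
 [ 0.6883 -0.1386  0.016 ]
 [ 0.5975  0.1335  0.016 ]
 [ 0.5594 -0.1193  0.016 ]]
yaw y -0.1485068845102954 0.2556513857578213
yaw y -0.14953870360613664 0.2557048902038978
yaw x -0.14893317596501135
yaw x -0.14852299115899617
487
knob [359.9492 218.5932] [ 0.6082 -0.0724  0.1477] [ 0.6099 -0.0723  0.1491]
knob2view  [[ 0.6111 -0.071   0.15  ]]
tri knob (array([ 0.6112, -0.071 ,  0.1496]), array([ 0.6111, -0.0713,  0.1496]))
tri ball (array([ 0.5266, -0.0067,  0.1265]), array([ 0.5266, -0.0068,  0.1265]))
arm line (z.128) [ 0.7868 -0.6173  0.5543 -0.0285] mean [ 0.5543 -0.0285] 115 rmax 0.1128835705820191
offset axis from line -0.00126711034491616
arm heights 0.13170142240490268
[-0.7862 -0.5852]
```

Emit:
step_arm:
  series:
    - [0, 0, 0, 0, 0.12, 0]
    - [0, 0, 0, 0, 0.12, 0]
    - [0, 0, 0, 0, 0.12, 0]
    - [0, 0, 0, 0, 0.12, 0]
    - [0, 0, 0, 0, 0.12, 0]
  claw: 4.5
  squeeze: 40

```text
clock: 0.52
eef_pos: [0.2374, -0.5777, 0.2307]
eef_rot: [-1.571, 0.001, -1.787]
ft_force: [-0.1, -0.1, -0.0]
width: 0.528
```

Emit:
step_arm:
  series:
    - [0, 0, 0, 0, 0.12, 0]
    - [0, 0, 0, 0, 0.12, 0]
    - [0, 0, 0, 0, 0.12, 0]
    - [0, 0, 0, 0, 0.085, 0]
    - [0, 0, 0, 0, 0, 0]

```text
clock: 0.93
eef_pos: [0.2374, -0.5777, 0.2308]
eef_rot: [-1.572, 0.001, -2.227]
ft_force: [0.6, -0.2, 0.1]
width: 0.527
```

```bash
cat >> h.py <<'E'
from scipy.spatial.transform import Rotation as Ro
AX=np.array([0.611,-0.071])
def gp(beta,z,r=0.08): return np.r_[AX+r*np.array([-np.cos(beta),np.sin(beta)]),z]
def rep():
    s=state(); R=Ro.from_euler("xyz",s["eef_rot"]).as_matrix(); p=s["eef_pos"]; d=p[:2]-AX
    rad=np.hypot(*d); b=np.arctan2(d[1],-d[0])
    F=s["ft_force"];M=s["wrist_torque"]
    print("t %.2f"%s["clock"],"p",p,"rot",s["eef_rot"],"rad %.4f beta %.3f yawbeta %.3f"%(rad,b,-np.pi/2-s["eef_rot"][2]),"F",F,"M",M,"w %.3f"%s["width"])
    # moment about axis from outside on tool, clockwise positive = -z
    mz=np.cross(np.r_[d,0],F)[2]
    print("   axis: Fxr %.3f  +Mz %.3f"%(mz,mz+M[2]), "Ftool",R.T@F)
    return s,R
E
python3 - <<'E'
from h import *
s,R=rep(); print(R.T@(gp(.655,.23)-s["eef_pos"])*100)
E
```

```text
t 0.93 p [ 0.2374 -0.5777  0.2308] rot [-1.5717  0.0008 -2.2274] rad 0.6295 beta -0.935 yawbeta 0.657 F [ 0.5894 -0.1817  0.1352] M [ 0.01   -0.0541 -0.0068] w 0.527
   axis: Fxr 0.367  +Mz 0.360 Ftool [-0.216  -0.1356  0.5776]
[-62.9252   0.1331  -9.3387]
```

Emit:
step_arm:
  series:
    - [-3.9, 0, -0.58, 0, 0, 0]
    - [-3.9, 0, -0.58, 0, 0, 0]
    - [-3.9, 0, -0.58, 0, 0, 0]
    - [-3.9, 0, -0.58, 0, 0, 0]
    - [-3.9, 0, -0.58, 0, 0, 0]

```text
clock: 1.35
eef_pos: [0.3337, -0.404, 0.231]
eef_rot: [-1.571, 0.0, -2.224]
ft_force: [1.3, 0.4, 0.0]
width: 0.53
```

Emit:
step_arm:
  series:
    - [-3.9, 0, -0.58, 0, 0, 0]
    - [-3.9, 0, -0.58, 0, 0, 0]
    - [-3.9, 0, -0.58, 0, 0, 0]
    - [-3.9, 0, -0.58, 0, 0, 0]
    - [-3.9, 0, -0.58, 0, 0, 0]

```text
clock: 1.77
eef_pos: [0.4296, -0.2317, 0.2313]
eef_rot: [-1.571, 0.0, -2.224]
ft_force: [0.7, -0.3, -0.3]
width: 0.526
```

Emit:
step_arm:
  series:
    - [-3.9, 0, -0.58, 0, 0, 0]
    - [-3.9, 0, -0.58, 0, 0, 0]
    - [-3.9, 0, -0.58, 0, 0, 0]
    - [-3.9, 0, -0.58, 0, 0, 0]
    - [-3.9, 0, -0.58, 0, 0, 0]

```text
clock: 2.18
eef_pos: [0.5255, -0.0593, 0.2312]
eef_rot: [-1.571, -0.0, -2.223]
ft_force: [1.2, 0.2, -0.2]
width: 0.525
```

Emit:
step_arm:
  series:
    - [-3.9, 0, -0.58, 0, 0, 0]
    - [-0.5, 0, 0, 0, 0, 0]
    - [0, 0, 0, 0, 0, 0]
    - [0, 0, 0, 0, 0, 0]

```text
clock: 2.52
eef_pos: [0.5467, -0.0228, 0.2309]
eef_rot: [-1.572, -0.001, -2.223]
ft_force: [-0.4, -0.2, 0.1]
width: 0.526
```

```bash
python3 - <<'E'
from h import *
s,R=rep(); print(R.T@(gp(.655,.10)-s["eef_pos"])*100)
p,d=read_camera("scene"); cv2.imwrite("pics/s1.png",cv2.resize(p[150:340,200:420,::-1],(770,665)[:2] if 0 else (690,596),interpolation=cv2.INTER_CUBIC))
E
```

```text
t 2.52 p [ 0.5467 -0.0228  0.2309] rot [-1.5715 -0.0011 -2.2234] rad 0.0804 beta 0.643 yawbeta 0.653 F [-0.3652 -0.2101  0.0552] M [-0.042   0.0111 -0.013 ] w 0.526
   axis: Fxr 0.031  +Mz 0.018 Ftool [ 0.3888 -0.0546 -0.1626]
[-0.1085 13.0937  0.0464]
```

View pics/s1.png

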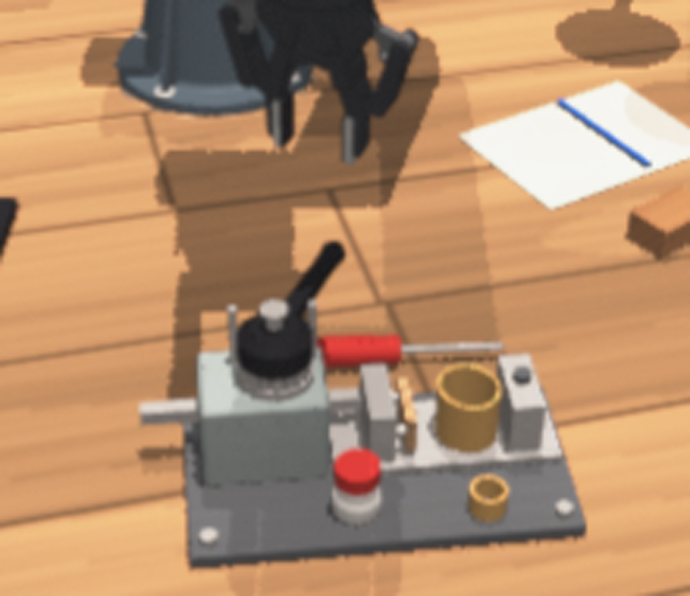

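The open fingers (280,130 and 350,150) straddle the lever arm (320,265), which lies below them.

Emit:
step_arm:
  series:
    - [-0.1, 3.0, 0, 0, 0, 0]
    - [0, 3.0, 0, 0, 0, 0]
    - [0, 3.0, 0, 0, 0, 0]
    - [0, 3.0, 0, 0, 0, 0]
    - [0, 1.1, 0, 0, 0, 0]

```text
clock: 2.98
eef_pos: [0.5446, -0.0234, 0.097]
eef_rot: [-1.577, -0.003, -2.228]
ft_force: [-0.3, -0.9, -0.4]
width: 0.522
```

Emit:
step_arm:
  series:
    - [0, 0, 0, 0, 0, 0]
    - [0, 0, 0, 0, 0, 0]
    - [0, 0, 0, 0, 0, 0]

```text
clock: 3.23
eef_pos: [0.549, -0.023, 0.1019]
eef_rot: [-1.568, 0.001, -2.227]
ft_force: [0.7, -0.3, 0.5]
width: 0.529
```

```bash
python3 - <<'E'
from h import *
s,R=rep()
p,d=read_camera("scene"); cv2.imwrite("pics/s2.png",cv2.resize(p[150:340,200:420,::-1],(690,596),interpolation=cv2.INTER_CUBIC))
E
```

```text
t 3.23 p [ 0.549  -0.023   0.1019] rot [-1.568   0.0012 -2.2269] rad 0.0784 beta 0.658 yawbeta 0.656 F [ 0.6744 -0.3073  0.453 ] M [-0.0538 -0.0143  0.0491] w 0.529
   axis: Fxr -0.013  +Mz 0.036 Ftool [-0.1685 -0.4507  0.7231]
```

View pics/s2.png

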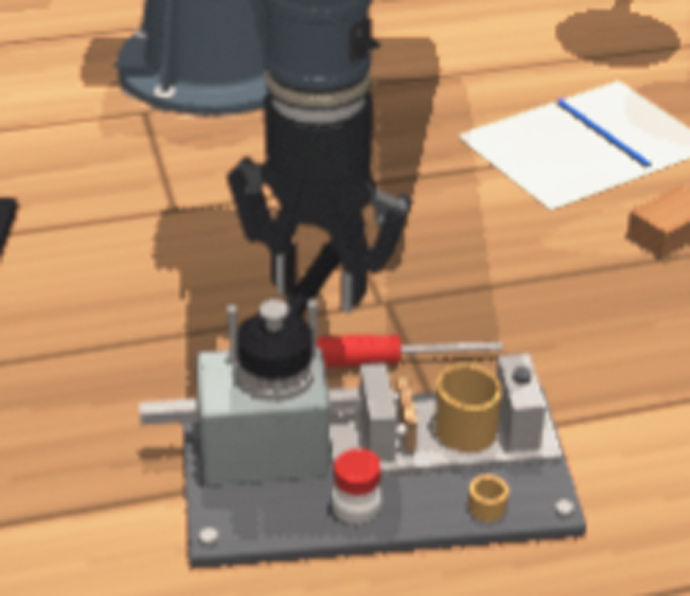

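The lever arm is between the fingers (x 275–355, y 250–300). Closing.

Emit:
step_arm:
  series:
    - [0, 0, 0, 0, 0, 0]
    - [0, 0, 0, 0, 0, 0]
    - [0, 0, 0, 0, 0, 0]
    - [0, 0, 0, 0, 0, 0]
    - [0, 0, 0, 0, 0, 0]
  claw: 0.5
  squeeze: 45

```text
clock: 3.7
eef_pos: [0.5484, -0.0221, 0.1011]
eef_rot: [-1.569, 0.001, -2.226]
ft_force: [-0.4, -1.2, 3.9]
width: 0.157
```

Emit:
step_arm:
  series:
    - [0, 0, 0, 0, 0, 0]
    - [0, 0, 0, 0, 0, 0]
    - [0, 0, 0, 0, 0, 0]
    - [0, 0, 0, 0, 0, 0]
    - [0, 0, 0, 0, 0, 0]

```text
clock: 4.12
eef_pos: [0.5484, -0.0221, 0.1009]
eef_rot: [-1.57, 0.001, -2.226]
ft_force: [0.0, -0.6, 6.4]
width: 0.16
```

```bash
python3 - <<'E'
from h import *
s,R=rep()
E
```

```text
t 4.12 p [ 0.5484 -0.0221  0.1009] rot [-1.5695  0.0006 -2.2261] rad 0.0795 beta 0.663 yawbeta 0.655 F [ 0.0283 -0.5503  6.4404] M [-0.1178  0.0368 -0.2191] w 0.160
   axis: Fxr 0.033  +Mz -0.186 Ftool [ 0.4153 -6.4402  0.3659]
```

Emit:
step_arm:
  series:
    - [0, -0.3, 0, 0, 0, 0]
    - [0, -0.4, 0, 0, 0, 0]
    - [0, -0.4, 0, 0, 0, 0]
    - [0, 0, 0, 0, 0, 0]
    - [0, 0, 0, 0, 0, 0]

```text
clock: 4.53
eef_pos: [0.5481, -0.0227, 0.1098]
eef_rot: [-1.57, -0.001, -2.225]
ft_force: [5.2, -4.3, -13.7]
width: 0.157
```

```bash
python3 - <<'E'
from h import *
s,R=rep()
p,d=read_camera("scene"); cv2.imwrite("pics/s3.png",cv2.resize(p[200:310,240:350,::-1],(600,600),interpolation=cv2.INTER_CUBIC))
E
```

```text
t 4.53 p [ 0.5481 -0.0227  0.1098] rot [-1.5705 -0.0009 -2.2255] rad 0.0793 beta 0.654 yawbeta 0.655 F [  5.1931  -4.3235 -13.7325] M [-0.6134 -0.6741 -0.0711] w 0.157
   axis: Fxr 0.021  +Mz -0.050 Ftool [ 0.2549 13.7348  6.7477]
```

View pics/s3.png

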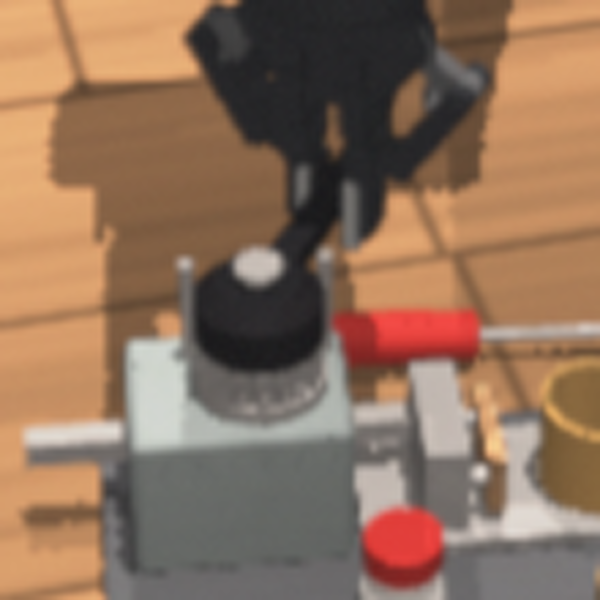

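Emit:
step_arm:
  series:
    - [0.623, 0, 0.025, 0, -0.0785, 0]
    - [0.623, 0, 0.025, 0, -0.0785, 0]
    - [0.623, 0, 0.025, 0, -0.0785, 0]
    - [0.623, 0, 0.025, 0, -0.0785, 0]
    - [0.623, 0, 0.025, 0, -0.0785, 0]

```text
clock: 5.0
eef_pos: [0.5345, -0.0501, 0.1098]
eef_rot: [-1.57, 0.0, -1.83]
ft_force: [6.1, -2.4, -15.2]
width: 0.154
```

```bash
python3 - <<'E'
from h import *
s,R=rep()
E
```

```text
t 5.00 p [ 0.5345 -0.0501  0.1098] rot [-1.5705  0.0003 -1.8295] rad 0.0793 beta 0.266 yawbeta 0.259 F [  6.1281  -2.3937 -15.2316] M [-0.3223 -0.8674 -0.0219] w 0.154
   axis: Fxr 0.055  +Mz 0.033 Ftool [ 0.75   15.2337  6.5313]
```

Emit:
step_arm:
  series:
    - [0.623, 0, 0.025, 0, -0.0785, 0]
    - [0.623, 0, 0.025, 0, -0.0785, 0]
    - [0.623, 0, 0.025, 0, -0.0785, 0]
    - [0.623, 0, 0.025, 0, -0.0785, 0]
    - [0.623, 0, 0.025, 0, -0.0785, 0]

```text
clock: 5.42
eef_pos: [0.5326, -0.0804, 0.1098]
eef_rot: [-1.57, 0.001, -1.438]
ft_force: [7.3, 1.1, -14.2]
width: 0.158
```

Emit:
step_arm:
  series:
    - [0.623, 0, 0.025, 0, -0.0785, 0]
    - [0.623, 0, 0.025, 0, -0.0785, 0]
    - [0, 0, 0, 0, 0, 0]
    - [0, 0, 0, 0, 0, 0]

```text
clock: 5.75
eef_pos: [0.535, -0.092, 0.1097]
eef_rot: [-1.57, 0.002, -1.285]
ft_force: [5.9, 1.2, -13.9]
width: 0.155
```

```bash
python3 - <<'E'
from h import *
s,R=rep()
p,d=read_camera("scene"); cv2.imwrite("pics/s4.png",cv2.resize(p[200:310,240:350,::-1],(600,600),interpolation=cv2.INTER_CUBIC))
E
```

```text
t 5.75 p [ 0.535  -0.092   0.1097] rot [-1.5703  0.0022 -1.2848] rad 0.0788 beta -0.269 yawbeta -0.286 F [  5.8771   1.2475 -13.8966] M [ 0.1116 -0.8654 -0.0498] w 0.155
   axis: Fxr 0.029  +Mz -0.021 Ftool [ 0.4924 13.8988  5.9828]
```

View pics/s4.png

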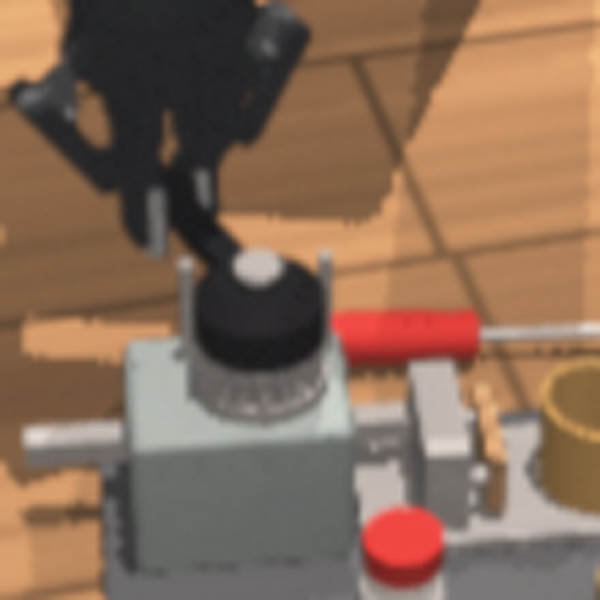

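The lever now points to the right side, lifted, with the jaw unmoved. Lowering it.

Emit:
step_arm:
  series:
    - [0, 0.3, 0, 0, 0, 0]
    - [0, 0.3, 0, 0, 0, 0]
    - [0, 0.4, 0, 0, 0, 0]
    - [0, 0, 0, 0, 0, 0]

```text
clock: 6.13
eef_pos: [0.535, -0.0925, 0.1017]
eef_rot: [-1.57, 0.0, -1.284]
ft_force: [2.2, 2.7, 0.0]
width: 0.159
```

```bash
python3 - <<'E'
from h import *
s,R=rep()
E
```

```text
t 6.13 p [ 0.535  -0.0925  0.1017] rot [-1.5701  0.0003 -1.2836] rad 0.0790 beta -0.275 yawbeta -0.287 F [2.2236 2.6799 0.0107] M [ 0.3783 -0.4628  0.1143] w 0.159
   axis: Fxr -0.156  +Mz -0.042 Ftool [-1.9402 -0.0081  2.8917]
```

Emit:
step_arm:
  series:
    - [0, 0, 0, 0, 0, 0]
    - [0, 0, 0, 0, 0, 0]
    - [0, 0, 0, 0, 0, 0]
    - [0, 0, 0, 0, 0, 0]
    - [0, 0, 0, 0, 0, 0]
  claw: 2.2

```text
clock: 6.55
eef_pos: [0.5343, -0.093, 0.1014]
eef_rot: [-1.571, 0.0, -1.284]
ft_force: [-0.7, 0.3, 0.1]
width: 0.259
```

```bash
python3 - <<'E'
from h import *
s,R=rep()
p,d=read_camera("scene"); cv2.imwrite("pics/s5.png",cv2.resize(p[200:310,240:350,::-1],(600,600),interpolation=cv2.INTER_CUBIC))
E
```

```text
t 6.55 p [ 0.5343 -0.093   0.1014] rot [-1.5713  0.0001 -1.2842] rad 0.0798 beta -0.279 yawbeta -0.287 F [-0.6964  0.2986  0.0551] M [ 0.0064 -0.0361  0.0486] w 0.259
   axis: Fxr -0.038  +Mz 0.010 Ftool [-0.4833 -0.0547 -0.5836]
```

View pics/s5.png

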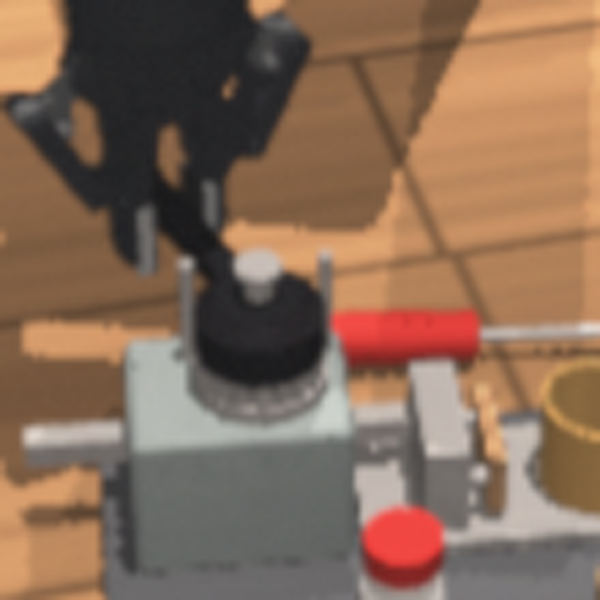

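The hub has dropped into its serrations: its bottom edge is at y≈382, against 365 when lifted, and the stem is visible again. Regripping.

Emit:
step_arm:
  series:
    - [0, 0, 0, 0, 0, 0]
    - [0, 0, 0, 0, 0, 0]
    - [0, 0, 0, 0, 0, 0]
    - [0, 0, 0, 0, 0, 0]
  claw: 0.5

```text
clock: 6.93
eef_pos: [0.5344, -0.0927, 0.1013]
eef_rot: [-1.571, 0.0, -1.284]
ft_force: [-1.1, 0.7, 1.4]
width: 0.157
```

Emit:
step_arm:
  series:
    - [-0.4, 0, 0.01, 0, 0.05, 0]
    - [-0.4, 0, 0.01, 0, 0.05, 0]
    - [-0.4, 0, 0.01, 0, 0.05, 0]
    - [-0.4, 0, 0.01, 0, 0.05, 0]
    - [-0.4, 0, 0.01, 0, 0.05, 0]

```text
clock: 7.35
eef_pos: [0.5312, -0.0737, 0.1005]
eef_rot: [-1.572, -0.001, -1.535]
ft_force: [-0.7, -2.8, -2.8]
width: 0.15
```

```bash
python3 - <<'E'
from h import *
s,R=rep()
E
```

```text
t 7.35 p [ 0.5312 -0.0737  0.1005] rot [-1.5718 -0.0012 -1.5347] rad 0.0799 beta -0.033 yawbeta -0.036 F [-0.6626 -2.7815 -2.8382] M [-0.3231  0.0296  0.2794] w 0.150
   axis: Fxr 0.220  +Mz 0.500 Ftool [ 2.7524  2.8422 -0.7596]
```

Emit:
step_arm:
  series:
    - [-0.4, 0, 0.01, 0, 0.05, 0]
    - [-0.4, 0, 0.01, 0, 0.05, 0]
    - [-0.4, 0, 0.01, 0, 0.05, 0]
    - [-0.4, 0, 0.01, 0, 0.05, 0]
    - [-0.4, 0, 0.01, 0, 0.05, 0]

```text
clock: 7.77
eef_pos: [0.5329, -0.0533, 0.1005]
eef_rot: [-1.572, -0.0, -1.787]
ft_force: [0.5, -1.0, -6.2]
width: 0.157
```

```bash
python3 - <<'E'
from h import *
s,R=rep()
E
```

```text
t 7.77 p [ 0.5329 -0.0533  0.1005] rot [-1.5716 -0.0003 -1.7868] rad 0.0800 beta 0.223 yawbeta 0.216 F [ 0.5176 -1.0238 -6.2206] M [-0.1471 -0.1028 -0.1041] w 0.157
   axis: Fxr 0.071  +Mz -0.033 Ftool [0.8873 6.2203 0.73  ]
```

Emit:
step_arm:
  series:
    - [-0.4, 0, 0.01, 0, 0.05, 0]
    - [-0.4, 0, 0.01, 0, 0.05, 0]
    - [-0.4, 0, 0.01, 0, 0.05, 0]
    - [-0.4, 0, 0.01, 0, 0.05, 0]
    - [-0.4, 0, 0.01, 0, 0.05, 0]

```text
clock: 8.18
eef_pos: [0.5394, -0.0349, 0.1011]
eef_rot: [-1.572, -0.001, -2.036]
ft_force: [-0.9, -1.6, 1.9]
width: 0.159
```

```bash
python3 - <<'E'
from h import *
s,R=rep()
p,d=read_camera("scene"); cv2.imwrite("pics/s6.png",cv2.resize(p[200:330,240:390,::-1],(690,598),interpolation=cv2.INTER_CUBIC))
E
```

```text
t 8.18 p [ 0.5394 -0.0349  0.1011] rot [-1.5717 -0.0012 -2.0363] rad 0.0802 beta 0.467 yawbeta 0.466 F [-0.9071 -1.6027  1.8994] M [-0.1808  0.2296 -0.0661] w 0.159
   axis: Fxr 0.147  +Mz 0.081 Ftool [ 1.8417 -1.8971 -0.0928]
```

View pics/s6.png

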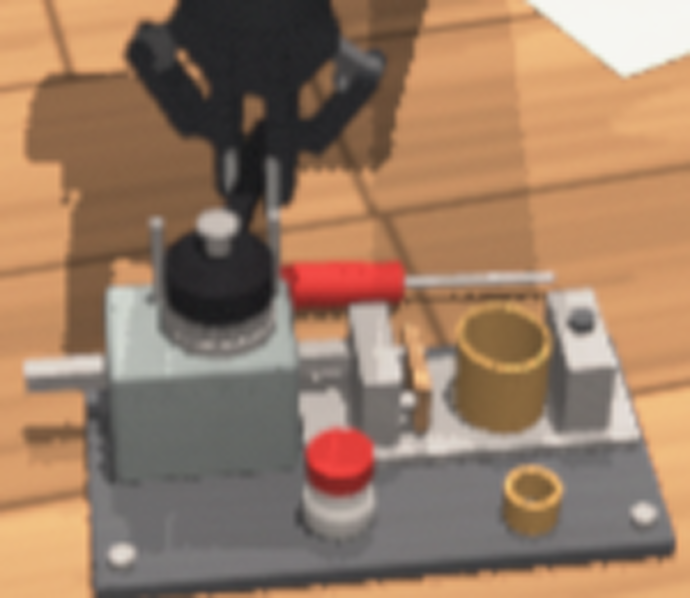

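Emit:
step_arm:
  series:
    - [0, 0, 0, 0, 0, 0]
    - [0, 0, 0, 0, 0, 0]

```text
clock: 8.4
eef_pos: [0.5395, -0.0347, 0.1013]
eef_rot: [-1.571, -0.0, -2.033]
ft_force: [-2.7, -1.1, 1.4]
width: 0.155
```

```bash
python3 - <<'E'
from h import *
s,R=rep()
p,d=read_camera("scene"); q=cv2.imread("pics/scene0.png"); p=p[:,:,::-1]
cv2.imwrite("pics/s7.png",np.vstack([cv2.resize(a[255:305,240:390],(750,250),interpolation=cv2.INTER_CUBIC) for a in(q,p)]))
E
```

```text
t 8.40 p [ 0.5395 -0.0347  0.1013] rot [-1.5713 -0.0003 -2.0334] rad 0.0802 beta 0.469 yawbeta 0.463 F [-2.664 -1.118  1.379] M [-0.1782  0.3362 -0.2198] w 0.155
   axis: Fxr 0.177  +Mz -0.043 Ftool [ 2.1899 -1.3773 -1.8857]
```

View pics/s7.png

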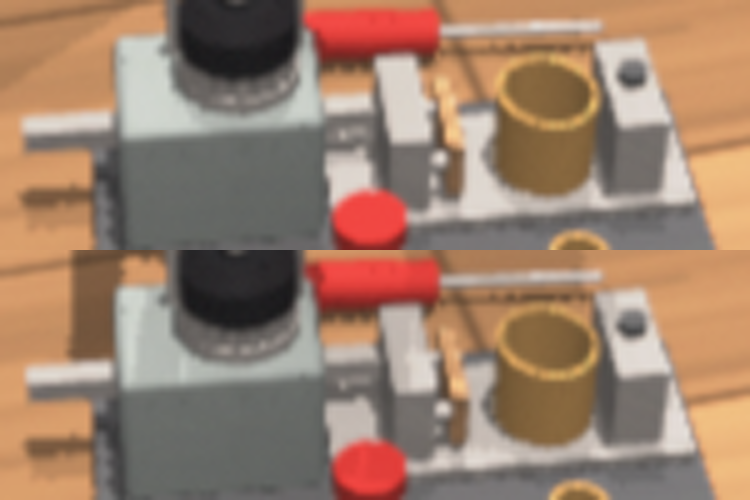

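The jaw moved only about 1 px (roughly 2 mm), while the lever turned 0.75 rad. The torque dropped after the first 0.25 rad, so the lever skipped teeth. I'll press it down before turning.

Emit:
step_arm:
  series:
    - [0, 0.1, 0, 0, 0, 0]
    - [0, 0.1, 0, 0, 0, 0]
    - [0, 0, 0, 0, 0, 0]
    - [0, 0, 0, 0, 0, 0]

```text
clock: 8.78
eef_pos: [0.5395, -0.0346, 0.1004]
eef_rot: [-1.571, -0.0, -2.034]
ft_force: [-4.4, -0.9, 10.0]
width: 0.155
```

```bash
python3 - <<'E'
from h import *
s,R=rep()
E
```

```text
t 8.78 p [ 0.5395 -0.0346  0.1004] rot [-1.571  -0.0001 -2.034 ] rad 0.0803 beta 0.471 yawbeta 0.463 F [-4.363  -0.9414  9.9687] M [-0.2281  0.6141 -0.3607] w 0.155
   axis: Fxr 0.226  +Mz -0.134 Ftool [ 2.7923 -9.9677 -3.4848]
```

Emit:
step_arm:
  series:
    - [0, 0.15, 0, 0, 0, 0]
    - [-0.24, 0, 0.005, 0, 0.03, 0]
    - [-0.24, 0, 0.005, 0, 0.03, 0]
    - [-0.24, 0, 0.005, 0, 0.03, 0]

```text
clock: 9.12
eef_pos: [0.5433, -0.0284, 0.0985]
eef_rot: [-1.57, 0.0, -2.126]
ft_force: [0.8, -4.3, -8.7]
width: 0.159
```

```bash
python3 - <<'E'
from h import *
s,R=rep()
E
```

```text
t 9.12 p [ 0.5433 -0.0284  0.0985] rot [-1.5701  0.0001 -2.1258] rad 0.0800 beta 0.562 yawbeta 0.555 F [ 0.8411 -4.2888 -8.7309] M [-0.375   0.1174 -0.3116] w 0.159
   axis: Fxr 0.255  +Mz -0.057 Ftool [3.2031 8.7324 2.969 ]
```

Emit:
step_arm:
  series:
    - [-0.24, 0, 0.005, 0, 0.03, 0]
    - [-0.24, 0, 0.005, 0, 0.03, 0]
    - [-0.24, 0, 0.005, 0, 0.03, 0]

```text
clock: 9.37
eef_pos: [0.5469, -0.0228, 0.0969]
eef_rot: [-1.572, -0.001, -2.215]
ft_force: [-1.8, -4.1, -4.0]
width: 0.156
```

```bash
python3 - <<'E'
from h import *
s,R=rep()
E
```

```text
t 9.37 p [ 0.5469 -0.0228  0.0969] rot [-1.5716 -0.0013 -2.2148] rad 0.0802 beta 0.645 yawbeta 0.644 F [-1.7735 -4.054  -4.0015] M [-0.6512  0.2904 -0.1289] w 0.156
   axis: Fxr 0.345  +Mz 0.216 Ftool [4.3017 4.0063 1.0188]
```

Emit:
step_arm:
  series:
    - [-0.24, 0.1, 0.005, 0, 0.03, 0]
    - [-0.24, 0.1, 0.005, 0, 0.03, 0]
    - [-0.24, 0, 0.005, 0, 0.03, 0]

```text
clock: 9.62
eef_pos: [0.5512, -0.0175, 0.0964]
eef_rot: [-1.571, -0.002, -2.303]
ft_force: [-5.9, -3.8, 7.7]
width: 0.156
```

```bash
python3 - <<'E'
from h import *
s,R=rep()
p,d=read_camera("scene"); q=cv2.imread("pics/scene0.png"); p=p[:,:,::-1]
cv2.imwrite("pics/s8.png",np.vstack([cv2.resize(a[245:305,240:390],(750,300),interpolation=cv2.INTER_CUBIC) for a in(q,p)]))
E
```

```text
t 9.62 p [ 0.5512 -0.0175  0.0964] rot [-1.5713 -0.0024 -2.3034] rad 0.0802 beta 0.729 yawbeta 0.733 F [-5.9495 -3.7646  7.7303] M [-0.6164  0.7073 -0.0287] w 0.156
   axis: Fxr 0.543  +Mz 0.515 Ftool [ 6.7962 -7.7131 -1.9093]
```

View pics/s8.png

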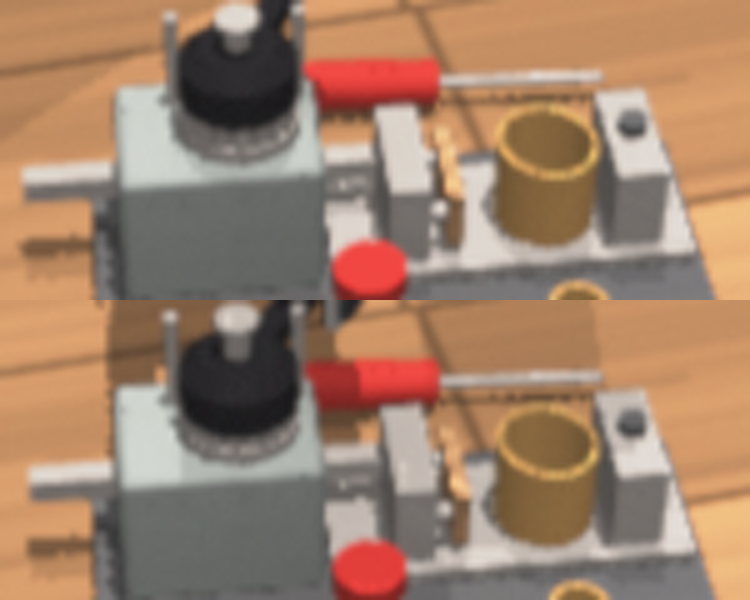

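The hub now sits visibly lower than at the start (its bottom is at ~135 in its panel, against ~125), so it is fully seated. It started on raised teeth. The torque of 0.5 N m matches free running. I'll turn a bit further, then lift 9 mm and swing back 4 teeth.

Emit:
step_arm:
  series:
    - [-0.32, 0, 0.005, 0, 0.04, 0]
    - [0, 0, 0, 0, 0, 0]
    - [0, 0, 0, 0, 0, 0]

```text
clock: 9.92
eef_pos: [0.5534, -0.0151, 0.0964]
eef_rot: [-1.571, -0.002, -2.342]
ft_force: [-4.9, -3.3, 7.4]
width: 0.158
```

```bash
python3 - <<'E'
from h import *
s,R=rep()
E
```

```text
t 9.92 p [ 0.5534 -0.0151  0.0964] rot [-1.5711 -0.002  -2.3424] rad 0.0803 beta 0.770 yawbeta 0.772 F [-4.892  -3.2548  7.4396] M [-0.5874  0.625  -0.0937] w 0.158
   axis: Fxr 0.461  +Mz 0.367 Ftool [ 5.7592 -7.4276 -1.2392]
```

Emit:
step_arm:
  series:
    - [0, -0.4, 0, 0, 0, 0]
    - [0, -0.4, 0, 0, 0, 0]
    - [0, -0.3, 0, 0, 0, 0]
    - [0, -0.2, 0, 0, 0, 0]
    - [0, 0, 0, 0, 0, 0]

```text
clock: 10.33
eef_pos: [0.5538, -0.0149, 0.1085]
eef_rot: [-1.571, -0.001, -2.344]
ft_force: [-0.8, -4.6, -7.5]
width: 0.156
```

```bash
python3 - <<'E'
from h import *
s,R=rep()
E
```

```text
t 10.33 p [ 0.5538 -0.0149  0.1085] rot [-1.5712 -0.001  -2.3442] rad 0.0801 beta 0.776 yawbeta 0.773 F [-0.8352 -4.6404 -7.53  ] M [-0.7925  0.2234 -0.3406] w 0.156
   axis: Fxr 0.312  +Mz -0.029 Ftool [3.8963 7.5327 2.6474]
```

Emit:
step_arm:
  series:
    - [0.628, 0.15, 0.025, 0, -0.0785, 0]
    - [0.628, 0, 0.025, 0, -0.0785, 0]
    - [0.628, 0, 0.025, 0, -0.0785, 0]
    - [0.628, 0, 0.025, 0, -0.0785, 0]
    - [0.628, 0, 0.025, 0, -0.0785, 0]

```text
clock: 10.75
eef_pos: [0.5368, -0.0408, 0.1069]
eef_rot: [-1.571, -0.0, -1.948]
ft_force: [-0.9, -3.3, -6.9]
width: 0.157
```

Emit:
step_arm:
  series:
    - [0.628, 0, 0.025, 0, -0.0785, 0]
    - [0.628, 0, 0.025, 0, -0.0785, 0]
    - [0.628, 0, 0.025, 0, -0.0785, 0]
    - [0.628, 0, 0.025, 0, -0.0785, 0]
    - [0.628, 0, 0.025, 0, -0.0785, 0]

```text
clock: 11.17
eef_pos: [0.5312, -0.0712, 0.1069]
eef_rot: [-1.571, 0.001, -1.555]
ft_force: [0.0, -2.5, -7.6]
width: 0.157
```

Emit:
step_arm:
  series:
    - [0.628, 0, 0.025, 0, -0.0785, 0]
    - [0.628, 0, 0.025, 0, -0.0785, 0]
    - [0.628, 0, 0.025, 0, -0.0785, 0]
    - [0.628, 0, 0.025, 0, -0.0785, 0]
    - [0.628, 0, 0.025, 0, -0.0785, 0]

```text
clock: 11.58
eef_pos: [0.5377, -0.1014, 0.1068]
eef_rot: [-1.571, 0.002, -1.162]
ft_force: [-0.6, -0.6, -7.2]
width: 0.159
```

```bash
python3 - <<'E'
from h import *
s,R=rep()
E
```

```text
t 11.58 p [ 0.5377 -0.1014  0.1068] rot [-1.5713  0.0015 -1.1619] rad 0.0794 beta -0.392 yawbeta -0.409 F [-0.5826 -0.597  -7.1652] M [-0.1816  0.1009 -0.0173] w 0.159
   axis: Fxr 0.026  +Mz 0.009 Ftool [ 0.3272  7.1651 -0.7686]
```

Emit:
step_arm:
  series:
    - [0.628, 0, 0.025, 0, -0.0785, 0]
    - [0, 0, 0, 0, 0, 0]
    - [0, 0, 0, 0, 0, 0]

```text
clock: 11.83
eef_pos: [0.5402, -0.1066, 0.1068]
eef_rot: [-1.571, 0.002, -1.09]
ft_force: [-0.5, 0.4, -7.9]
width: 0.153
```

```bash
python3 - <<'E'
from h import *
s,R=rep()
E
```

```text
t 11.83 p [ 0.5402 -0.1066  0.1068] rot [-1.5712  0.0018 -1.0897] rad 0.0792 beta -0.466 yawbeta -0.481 F [-0.5106  0.4447 -7.9218] M [-0.0284  0.0883  0.06  ] w 0.153
   axis: Fxr -0.050  +Mz 0.010 Ftool [-0.6162  7.9231 -0.2436]
```

Emit:
step_arm:
  series:
    - [0, 0.4, 0, 0, 0, 0]
    - [0, 0.4, 0, 0, 0, 0]
    - [0, 0.3, 0, 0, 0, 0]
    - [0, 0.1, 0, 0, 0, 0]
    - [0, 0, 0, 0, 0, 0]

```text
clock: 12.25
eef_pos: [0.5405, -0.1075, 0.0965]
eef_rot: [-1.571, -0.001, -1.087]
ft_force: [-4.2, -1.2, 3.2]
width: 0.153
```

```bash
python3 - <<'E'
from h import *
s,R=rep()
E
```

```text
t 12.25 p [ 0.5405 -0.1075  0.0965] rot [-1.5712 -0.0006 -1.0866] rad 0.0794 beta -0.478 yawbeta -0.484 F [-4.208  -1.178   3.1879] M [0.0598 0.6153 0.3012] w 0.153
   axis: Fxr -0.071  +Mz 0.231 Ftool [-0.9143 -3.1868 -4.274 ]
```

Emit:
step_arm:
  series:
    - [-0.4, 0.1, 0.01, 0, 0.05, 0]
    - [-0.4, 0, 0.01, 0, 0.05, 0]
    - [-0.4, 0, 0.01, 0, 0.05, 0]
    - [-0.4, 0, 0.01, 0, 0.05, 0]
    - [-0.4, 0, 0.01, 0, 0.05, 0]

```text
clock: 12.67
eef_pos: [0.5334, -0.0893, 0.0963]
eef_rot: [-1.571, -0.002, -1.338]
ft_force: [-6.1, -2.5, 9.4]
width: 0.158
```

```bash
python3 - <<'E'
from h import *
s,R=rep()
E
```

```text
t 12.67 p [ 0.5334 -0.0893  0.0963] rot [-1.5709 -0.002  -1.3382] rad 0.0797 beta -0.232 yawbeta -0.233 F [-6.1093 -2.4886  9.3722] M [-0.1946  0.825   0.446 ] w 0.158
   axis: Fxr 0.081  +Mz 0.527 Ftool [ 1.0326 -9.3692 -6.5197]
```

Emit:
step_arm:
  series:
    - [-0.4, 0, 0.01, 0, 0.05, 0]
    - [-0.4, 0, 0.01, 0, 0.05, 0]
    - [-0.4, 0, 0.01, 0, 0.05, 0]
    - [-0.4, 0, 0.01, 0, 0.05, 0]
    - [-0.4, 0, 0.01, 0, 0.05, 0]

```text
clock: 13.08
eef_pos: [0.5311, -0.0694, 0.0963]
eef_rot: [-1.571, -0.002, -1.589]
ft_force: [-6.8, -2.6, 10.3]
width: 0.152
```

```bash
python3 - <<'E'
from h import *
s,R=rep()
p,d=read_camera("scene"); q=cv2.imread("pics/scene0.png"); p=p[:,:,::-1]
cv2.imwrite("pics/s9.png",np.vstack([cv2.resize(a[245:305,240:390],(750,300),interpolation=cv2.INTER_CUBIC) for a in(q,p)]))
E
```

```text
t 13.08 p [ 0.5311 -0.0694  0.0963] rot [-1.5708 -0.0018 -1.5889] rad 0.0799 beta 0.020 yawbeta 0.018 F [-6.8157 -2.5503 10.306 ] M [-0.3727  0.8908  0.3044] w 0.152
   axis: Fxr 0.214  +Mz 0.519 Ftool [  2.692  -10.3011  -6.7684]
```

View pics/s9.png

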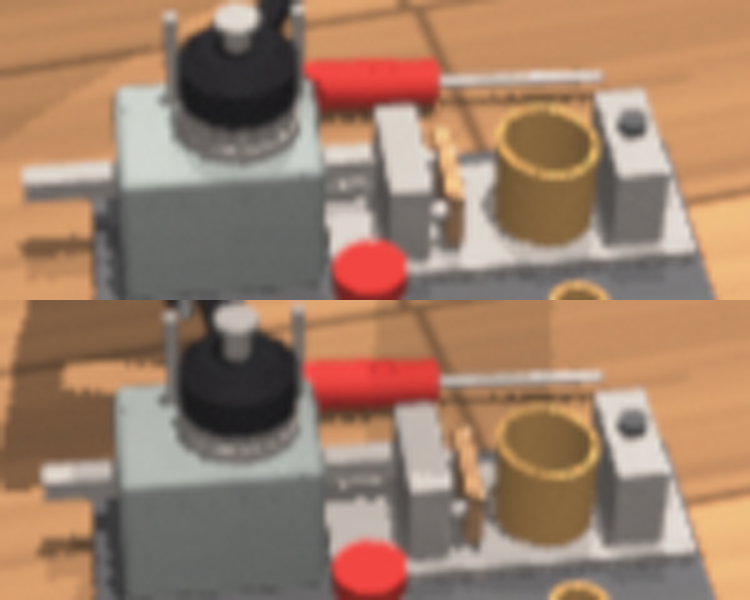

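The jaw is clearly advancing now (pad x 448→468), and the running torque is about 0.52 N m.

Emit:
step_arm:
  series:
    - [-0.4, 0, 0.01, 0, 0.05, 0]
    - [-0.4, 0, 0.01, 0, 0.05, 0]
    - [-0.4, 0, 0.01, 0, 0.05, 0]
    - [-0.4, 0, 0.01, 0, 0.05, 0]
    - [-0.4, 0, 0.01, 0, 0.05, 0]

```text
clock: 13.55
eef_pos: [0.5337, -0.0496, 0.0962]
eef_rot: [-1.571, -0.002, -1.84]
ft_force: [-6.9, -2.4, 10.2]
width: 0.156
```

```bash
python3 - <<'E'
from h import *
s,R=rep()
p,d=read_camera("scene"); q=cv2.imread("pics/scene0.png"); p=p[:,:,::-1]
cv2.imwrite("pics/s10.png",np.vstack([cv2.resize(a[245:305,240:390],(750,300),interpolation=cv2.INTER_CUBIC) for a in(q,p)]))
E
```

```text
t 13.55 p [ 0.5337 -0.0496  0.0962] rot [-1.5708 -0.0016 -1.8396] rad 0.0802 beta 0.270 yawbeta 0.269 F [-6.939  -2.3899 10.2472] M [-0.4629  0.966   0.1022] w 0.156
   axis: Fxr 0.333  +Mz 0.435 Ftool [  4.1631 -10.2405  -6.0553]
```

View pics/s10.png

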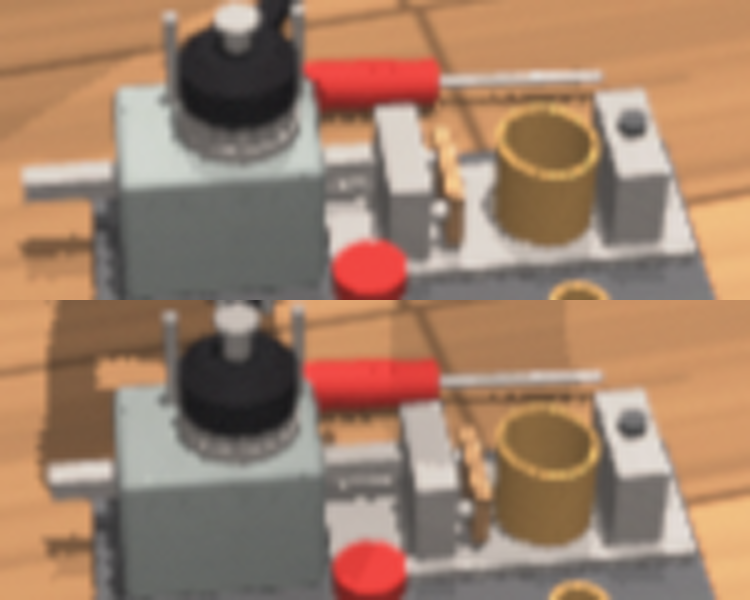

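Emit:
step_arm:
  series:
    - [-0.4, 0, 0.01, 0, 0.05, 0]
    - [-0.4, 0, 0.01, 0, 0.05, 0]
    - [-0.4, 0, 0.01, 0, 0.05, 0]
    - [-0.4, 0, 0.01, 0, 0.05, 0]

```text
clock: 13.93
eef_pos: [0.5394, -0.0347, 0.0962]
eef_rot: [-1.571, -0.001, -2.04]
ft_force: [-7.2, -2.7, 10.0]
width: 0.153
```

```bash
python3 - <<'E'
from h import *
s,R=rep()
E
```

```text
t 13.93 p [ 0.5394 -0.0347  0.0962] rot [-1.5707 -0.0015 -2.0402] rad 0.0802 beta 0.469 yawbeta 0.469 F [-7.169  -2.7112 10.0009] M [-0.4905  0.9369  0.0404] w 0.153
   axis: Fxr 0.454  +Mz 0.495 Ftool [ 5.6755 -9.9929 -5.1667]
```

Emit:
step_arm:
  series:
    - [-0.4, 0, 0.01, 0, 0.05, 0]
    - [-0.4, 0, 0.01, 0, 0.05, 0]

```text
clock: 14.1
eef_pos: [0.5434, -0.0278, 0.0963]
eef_rot: [-1.571, -0.001, -2.14]
ft_force: [-7.5, -2.3, 9.2]
width: 0.156
```

```bash
python3 - <<'E'
from h import *
s,R=rep()
p,d=read_camera("scene"); q=cv2.imread("pics/scene0.png"); p=p[:,:,::-1]
cv2.imwrite("pics/s11.png",np.vstack([cv2.resize(a[245:305,240:390],(750,300),interpolation=cv2.INTER_CUBIC) for a in(q,p)]))
E
```

```text
t 14.10 p [ 0.5434 -0.0278  0.0963] rot [-1.5706 -0.0015 -2.1404] rad 0.0802 beta 0.568 yawbeta 0.570 F [-7.4615 -2.3126  9.2279] M [-0.4986  0.9595 -0.0225] w 0.156
   axis: Fxr 0.479  +Mz 0.456 Ftool [ 5.9851 -9.2201 -5.0342]
```

View pics/s11.png

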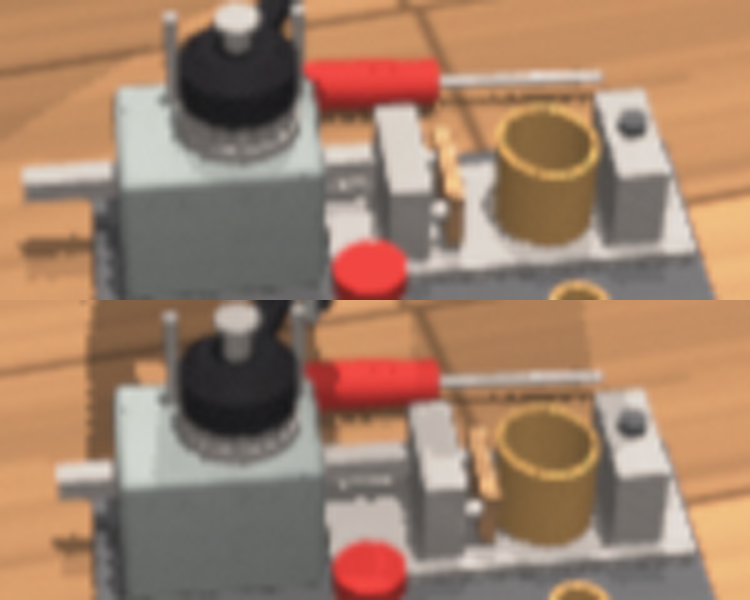

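Emit:
step_arm:
  series:
    - [-0.32, 0, 0.01, 0, 0.04, 0]
    - [-0.32, 0, 0.01, 0, 0.04, 0]

```text
clock: 14.32
eef_pos: [0.547, -0.0226, 0.0962]
eef_rot: [-1.571, -0.001, -2.22]
ft_force: [-7.0, -2.9, 9.1]
width: 0.16
```

```bash
python3 - <<'E'
from h import *
s,R=rep()
E
```

```text
t 14.32 p [ 0.547  -0.0226  0.0962] rot [-1.5707 -0.0015 -2.2201] rad 0.0802 beta 0.647 yawbeta 0.649 F [-7.0354 -2.8923  9.115 ] M [-0.5392  0.9674 -0.0227] w 0.160
   axis: Fxr 0.526  +Mz 0.503 Ftool [ 6.5708 -9.1056 -3.8546]
```

Emit:
step_arm:
  series:
    - [-0.32, 0, 0.01, 0, 0.04, 0]
    - [-0.32, 0, 0.01, 0, 0.04, 0]

```text
clock: 14.48
eef_pos: [0.551, -0.0177, 0.0962]
eef_rot: [-1.571, -0.002, -2.3]
ft_force: [-7.1, -3.0, 9.9]
width: 0.159
```

```bash
python3 - <<'E'
from h import *
s,R=rep()
p,d=read_camera("scene"); q=cv2.imread("pics/scene0.png"); p=p[:,:,::-1]
cv2.imwrite("pics/s12.png",np.vstack([cv2.resize(a[245:305,240:390],(750,300),interpolation=cv2.INTER_CUBIC) for a in(q,p)]))
E
```

```text
t 14.48 p [ 0.551  -0.0177  0.0962] rot [-1.5708 -0.0016 -2.3002] rad 0.0802 beta 0.727 yawbeta 0.729 F [-7.1059 -2.9556  9.8838] M [-0.5563  1.0434 -0.0588] w 0.159
   axis: Fxr 0.556  +Mz 0.497 Ftool [ 6.9549 -9.8728 -3.328 ]
```

View pics/s12.png

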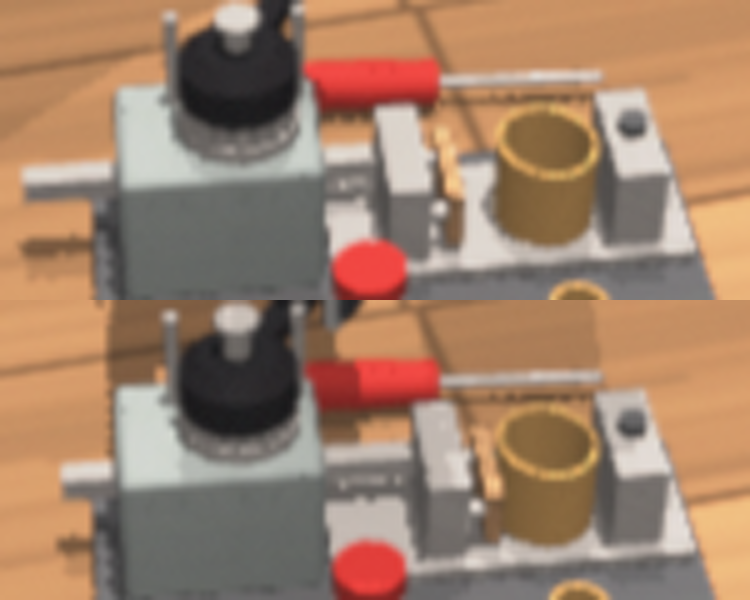

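Emit:
step_arm:
  series:
    - [0, 0, 0, 0, 0, 0]
    - [0, -0.4, 0, 0, 0, 0]
    - [0, -0.4, 0, 0, 0, 0]
    - [0, -0.4, 0, 0, 0, 0]
    - [0, 0, 0, 0, 0, 0]

```text
clock: 14.95
eef_pos: [0.5515, -0.0174, 0.1065]
eef_rot: [-1.571, -0.001, -2.299]
ft_force: [-3.2, -4.5, -7.2]
width: 0.161
```

```bash
python3 - <<'E'
from h import *
s,R=rep()
E
```

```text
t 14.95 p [ 0.5515 -0.0174  0.1065] rot [-1.5714 -0.0006 -2.2991] rad 0.0801 beta 0.733 yawbeta 0.728 F [-3.1644 -4.4875 -7.2319] M [-0.4858  0.4671 -0.4152] w 0.161
   axis: Fxr 0.437  +Mz 0.021 Ftool [5.4512 7.2346 0.6297]
```

Emit:
step_arm:
  series:
    - [0.628, 0, 0.025, 0, -0.0785, 0]
    - [0.628, 0, 0.025, 0, -0.0785, 0]
    - [0.628, 0, 0.025, 0, -0.0785, 0]
    - [0.628, 0, 0.025, 0, -0.0785, 0]
    - [0.628, 0, 0.025, 0, -0.0785, 0]

```text
clock: 15.37
eef_pos: [0.5356, -0.0443, 0.1059]
eef_rot: [-1.572, 0.0, -1.902]
ft_force: [-1.5, -2.8, -7.9]
width: 0.154
```

Emit:
step_arm:
  series:
    - [0.628, 0, 0.025, 0, -0.0785, 0]
    - [0.628, 0, 0.025, 0, -0.0785, 0]
    - [0.628, 0, 0.025, 0, -0.0785, 0]
    - [0.628, 0, 0.025, 0, -0.0785, 0]
    - [0.628, 0, 0.025, 0, -0.0785, 0]

```text
clock: 15.78
eef_pos: [0.5314, -0.075, 0.1058]
eef_rot: [-1.572, 0.001, -1.509]
ft_force: [-2.0, -0.3, -8.0]
width: 0.158
```

Emit:
step_arm:
  series:
    - [0.628, 0, 0.025, 0, -0.0785, 0]
    - [0.628, 0, 0.025, 0, -0.0785, 0]
    - [0, 0, 0, 0, 0, 0]
    - [0, 0, 0, 0, 0, 0]

```text
clock: 16.12
eef_pos: [0.5331, -0.087, 0.1058]
eef_rot: [-1.572, 0.001, -1.358]
ft_force: [-2.0, -0.5, -7.9]
width: 0.155
```

```bash
python3 - <<'E'
from h import *
s,R=rep()
E
```

```text
t 16.12 p [ 0.5331 -0.087   0.1058] rot [-1.5718  0.0013 -1.358 ] rad 0.0796 beta -0.202 yawbeta -0.213 F [-2.0411 -0.5251 -7.8852] M [0.0005 0.3965 0.0011] w 0.155
   axis: Fxr 0.008  +Mz 0.009 Ftool [ 0.0924  7.8871 -2.0984]
```

Emit:
step_arm:
  series:
    - [0, 0.4, 0, 0, 0, 0]
    - [0, 0.4, 0, 0, 0, 0]
    - [0, 0.4, 0, 0, 0, 0]
    - [0, 0, 0, 0, 0, 0]
    - [0, 0, 0, 0, 0, 0]

```text
clock: 16.53
eef_pos: [0.533, -0.0877, 0.0963]
eef_rot: [-1.571, -0.001, -1.355]
ft_force: [-8.5, -0.6, 11.6]
width: 0.156
```

```bash
python3 - <<'E'
from h import *
s,R=rep()
E
```

```text
t 16.53 p [ 0.533  -0.0877  0.0963] rot [-1.5714 -0.001  -1.3547] rad 0.0797 beta -0.210 yawbeta -0.216 F [-8.4594 -0.5566 11.6114] M [-0.0825  1.1232  0.2364] w 0.156
   axis: Fxr -0.098  +Mz 0.139 Ftool [ -1.2582 -11.6079  -8.3886]
```

Emit:
step_arm:
  series:
    - [-0.32, 0, 0.005, 0, 0.04, 0]
    - [-0.32, 0, 0.005, 0, 0.04, 0]
    - [-0.32, 0, 0.005, 0, 0.04, 0]

```text
clock: 16.78
eef_pos: [0.5315, -0.0785, 0.0962]
eef_rot: [-1.571, -0.002, -1.476]
ft_force: [-8.8, -2.1, 10.3]
width: 0.155
```

```bash
python3 - <<'E'
from h import *
s,R=rep()
E
```

```text
t 16.78 p [ 0.5315 -0.0785  0.0962] rot [-1.5711 -0.0019 -1.4758] rad 0.0798 beta -0.094 yawbeta -0.095 F [-8.8475 -2.0852 10.2851] M [-0.3129  1.1844  0.3539] w 0.155
   axis: Fxr 0.099  +Mz 0.453 Ftool [  1.2568 -10.2797  -9.0089]
```

Emit:
step_arm:
  series:
    - [-0.32, 0, 0.005, 0, 0.04, 0]
    - [-0.32, 0, 0.005, 0, 0.04, 0]
    - [-0.32, 0, 0.005, 0, 0.04, 0]

```text
clock: 17.03
eef_pos: [0.5311, -0.0688, 0.0962]
eef_rot: [-1.571, -0.002, -1.596]
ft_force: [-8.1, -2.8, 11.4]
width: 0.156
```

```bash
python3 - <<'E'
from h import *
s,R=rep()
p,d=read_camera("scene"); q=cv2.imread("pics/scene0.png"); p=p[:,:,::-1]
cv2.imwrite("pics/s13.png",np.vstack([cv2.resize(a[245:305,240:390],(750,300),interpolation=cv2.INTER_CUBIC) for a in(q,p)]))
E
```

```text
t 17.03 p [ 0.5311 -0.0688  0.0962] rot [-1.571  -0.0018 -1.5962] rad 0.0799 beta 0.027 yawbeta 0.025 F [-8.1225 -2.7852 11.4058] M [-0.3233  1.2015  0.3195] w 0.156
   axis: Fxr 0.240  +Mz 0.560 Ftool [  3.0119 -11.3988  -8.0511]
```

View pics/s13.png

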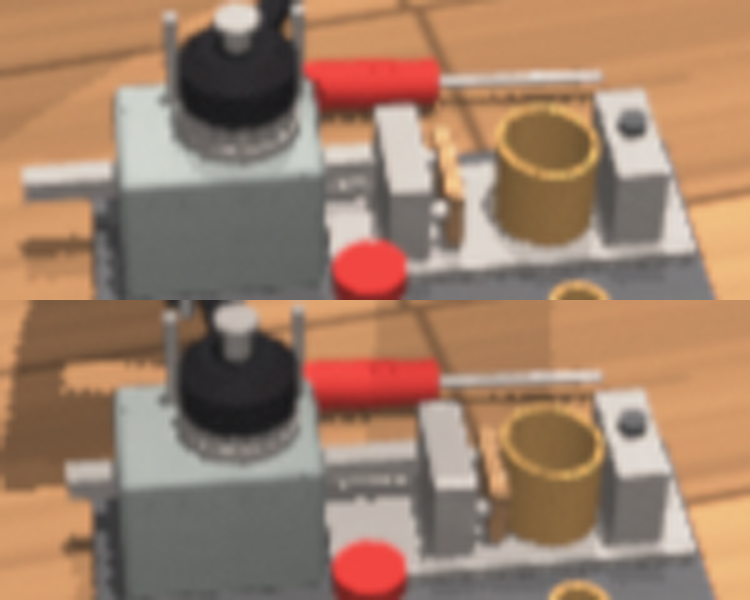

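The sleeve has begun to slide (its left edge moved 497→502), so the pad is touching it. Small steps now.

Emit:
step_arm:
  series:
    - [-0.2, 0, 0.003, 0, 0.025, 0]
    - [-0.2, 0, 0.003, 0, 0.025, 0]

```text
clock: 17.25
eef_pos: [0.5312, -0.0649, 0.0962]
eef_rot: [-1.571, -0.002, -1.646]
ft_force: [-8.0, -2.3, 10.8]
width: 0.154
```

```bash
python3 - <<'E'
from h import *
s,R=rep()
E
```

```text
t 17.25 p [ 0.5312 -0.0649  0.0962] rot [-1.5711 -0.0017 -1.6456] rad 0.0800 beta 0.076 yawbeta 0.075 F [-8.045  -2.3034 10.8021] M [-0.3682  1.2154  0.2038] w 0.154
   axis: Fxr 0.233  +Mz 0.437 Ftool [  2.9173 -10.7949  -7.853 ]
```

Emit:
step_arm:
  series:
    - [-0.2, 0, 0.003, 0, 0.025, 0]
    - [-0.2, 0, 0.003, 0, 0.025, 0]

```text
clock: 17.42
eef_pos: [0.5316, -0.0609, 0.0962]
eef_rot: [-1.571, -0.002, -1.696]
ft_force: [-8.5, -2.5, 10.5]
width: 0.156
```

```bash
python3 - <<'E'
from h import *
s,R=rep()
p,d=read_camera("scene"); q=cv2.imread("pics/scene0.png"); p=p[:,:,::-1]
cv2.imwrite("pics/s14.png",np.vstack([cv2.resize(a[255:300,310:380],(750,300)if 0 else (467,300),interpolation=cv2.INTER_CUBIC) for a in(q,p)]))
E
```

```text
t 17.42 p [ 0.5316 -0.0609  0.0962] rot [-1.571  -0.0017 -1.6959] rad 0.0800 beta 0.127 yawbeta 0.125 F [-8.4549 -2.4674 10.4738] M [-0.3868  1.2268  0.1369] w 0.156
   axis: Fxr 0.281  +Mz 0.418 Ftool [  3.5209 -10.4661  -8.0832]
```

View pics/s14.png

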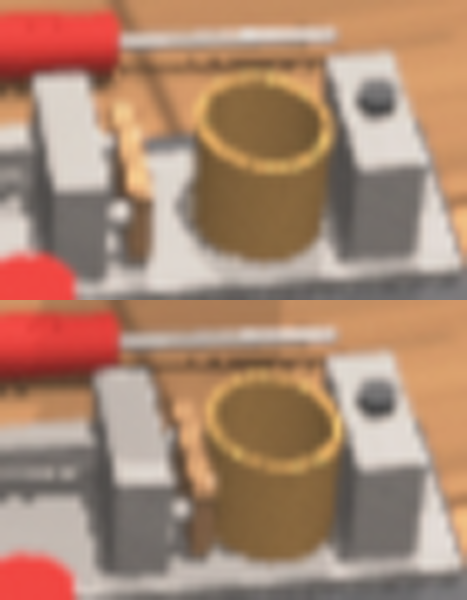

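The sleeve slides towards the stop and is still upright, with the torque still at its base value.

Emit:
step_arm:
  series:
    - [-0.2, 0, 0.003, 0, 0.025, 0]
    - [-0.2, 0, 0.003, 0, 0.025, 0]

```text
clock: 17.63
eef_pos: [0.5321, -0.0569, 0.0962]
eef_rot: [-1.571, -0.002, -1.746]
ft_force: [-8.4, -3.0, 10.3]
width: 0.156
```

```bash
python3 - <<'E'
from h import *
s,R=rep()
E
```

```text
t 17.63 p [ 0.5321 -0.0569  0.0962] rot [-1.5711 -0.0016 -1.746 ] rad 0.0801 beta 0.177 yawbeta 0.175 F [-8.4359 -2.9622 10.3352] M [-0.3755  1.2114  0.2117] w 0.156
   axis: Fxr 0.352  +Mz 0.564 Ftool [  4.404  -10.3257  -7.7936]
```

Emit:
step_arm:
  series:
    - [-0.2, 0, 0.003, 0, 0.025, 0]
    - [-0.2, 0, 0.003, 0, 0.025, 0]

```text
clock: 17.8
eef_pos: [0.533, -0.053, 0.0962]
eef_rot: [-1.571, -0.002, -1.796]
ft_force: [-9.7, -2.6, 11.5]
width: 0.157
```

```bash
python3 - <<'E'
from h import *
s,R=rep()
p,d=read_camera("scene"); q=cv2.imread("pics/scene0.png"); p=p[:,:,::-1]
cv2.imwrite("pics/s15.png",np.vstack([cv2.resize(a[255:300,310:380],(467,300),interpolation=cv2.INTER_CUBIC) for a in(q,p)]))
E
```

```text
t 17.80 p [ 0.533  -0.053   0.0962] rot [-1.571  -0.0017 -1.7961] rad 0.0801 beta 0.227 yawbeta 0.225 F [-9.7061 -2.5831 11.5466] M [-0.4319  1.2158  0.1615] w 0.157
   axis: Fxr 0.376  +Mz 0.538 Ftool [  4.7053 -11.5369  -8.8863]
```

View pics/s15.png

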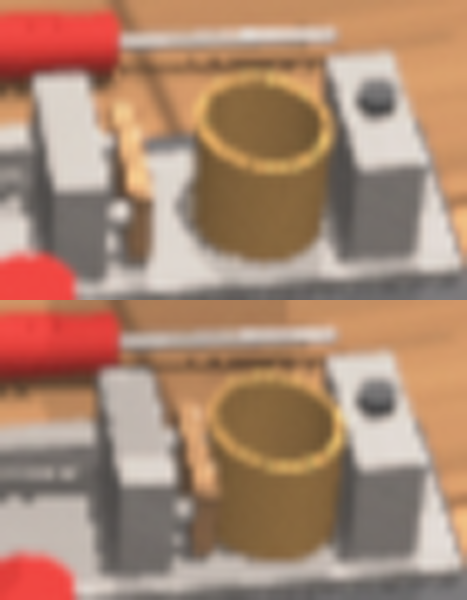

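The sleeve's right edge (343) is now at the stop and the torque is up about 0.1 N m. I'll go on in single small rows.

Emit:
step_arm:
  series:
    - [-0.2, 0, 0.003, 0, 0.025, 0]

```text
clock: 17.93
eef_pos: [0.5333, -0.0512, 0.0962]
eef_rot: [-1.571, -0.002, -1.82]
ft_force: [-8.1, -1.7, 11.6]
width: 0.156
```

```bash
python3 - <<'E'
from h import *
s,R=rep()
E
```

```text
t 17.93 p [ 0.5333 -0.0512  0.0962] rot [-1.5711 -0.0018 -1.8203] rad 0.0801 beta 0.249 yawbeta 0.250 F [-8.1452 -1.7419 11.6044] M [-0.3788  1.2539  0.2334] w 0.156
   axis: Fxr 0.296  +Mz 0.530 Ftool [  3.7205 -11.5952  -7.4666]
```

Emit:
step_arm:
  series:
    - [-0.2, 0, 0.003, 0, 0.025, 0]

```text
clock: 18.02
eef_pos: [0.5339, -0.0493, 0.0962]
eef_rot: [-1.571, -0.002, -1.846]
ft_force: [-8.4, -3.0, 11.7]
width: 0.157
```

```bash
python3 - <<'E'
from h import *
s,R=rep()
E
```

```text
t 18.02 p [ 0.5339 -0.0493  0.0962] rot [-1.5711 -0.0019 -1.8457] rad 0.0801 beta 0.275 yawbeta 0.275 F [-8.358  -2.9557 11.6582] M [-0.501   1.2532  0.1431] w 0.157
   axis: Fxr 0.410  +Mz 0.553 Ftool [  5.1362 -11.6461  -7.2452]
```

Emit:
step_arm:
  series:
    - [-0.2, 0, 0.003, 0, 0.025, 0]

```text
clock: 18.1
eef_pos: [0.5344, -0.0474, 0.0962]
eef_rot: [-1.571, -0.002, -1.871]
ft_force: [-8.4, -4.0, 11.6]
width: 0.158
```

```bash
python3 - <<'E'
from h import *
s,R=rep()
E
```

```text
t 18.10 p [ 0.5344 -0.0474  0.0962] rot [-1.5711 -0.0022 -1.8706] rad 0.0802 beta 0.298 yawbeta 0.300 F [-8.4323 -4.0056 11.6432] M [-0.572   1.346   0.2065] w 0.158
   axis: Fxr 0.506  +Mz 0.712 Ftool [  6.3425 -11.6275  -6.8766]
```

Emit:
step_arm:
  series:
    - [-0.2, 0, 0.003, 0, 0.025, 0]

```text
clock: 18.18
eef_pos: [0.535, -0.0456, 0.0962]
eef_rot: [-1.571, -0.002, -1.895]
ft_force: [-9.4, -3.3, 10.7]
width: 0.157
```

```bash
python3 - <<'E'
from h import *
s,R=rep()
p,d=read_camera("scene"); q=cv2.imread("pics/scene0.png"); p=p[:,:,::-1]
cv2.imwrite("pics/s16.png",np.vstack([cv2.resize(a[255:300,310:380],(467,300),interpolation=cv2.INTER_CUBIC) for a in(q,p)]))
E
```

```text
t 18.18 p [ 0.535  -0.0456  0.0962] rot [-1.5711 -0.0024 -1.8953] rad 0.0802 beta 0.322 yawbeta 0.324 F [-9.3561 -3.3118 10.7099] M [-0.631   1.3425  0.2528] w 0.157
   axis: Fxr 0.489  +Mz 0.742 Ftool [  6.1471 -10.6933  -7.8149]
```

View pics/s16.png

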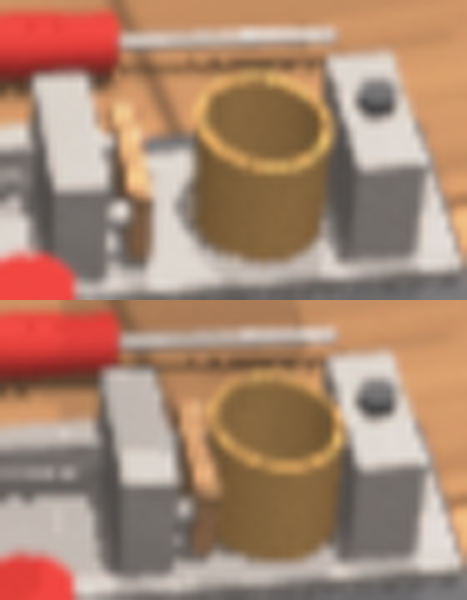

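The torque is now about 0.73 N m, roughly 0.24 above free running, which is about 20 N of clamping. I'll stop here and read it again while holding.

Emit:
step_arm:
  series:
    - [0, 0, 0, 0, 0, 0]
    - [0, 0, 0, 0, 0, 0]

```text
clock: 18.4
eef_pos: [0.535, -0.0455, 0.0962]
eef_rot: [-1.571, -0.002, -1.895]
ft_force: [-8.3, -3.8, 11.1]
width: 0.152
```

```bash
python3 - <<'E'
from h import *
for i in range(6):
    s,R=rep(); read_camera("top")
E
```

```text
t 18.40 p [ 0.535  -0.0455  0.0962] rot [-1.571  -0.002  -1.8945] rad 0.0802 beta 0.324 yawbeta 0.324 F [-8.3104 -3.7942 11.052 ] M [-0.5523  1.2578  0.1642] w 0.152
   axis: Fxr 0.500  +Mz 0.664 Ftool [  6.2631 -11.0378  -6.6743]
t 18.45 p [ 0.535  -0.0455  0.0962] rot [-1.5711 -0.0021 -1.8944] rad 0.0802 beta 0.323 yawbeta 0.324 F [-8.1031 -4.1475 11.2997] M [-0.4999  1.3002  0.1979] w 0.161
   axis: Fxr 0.522  +Mz 0.720 Ftool [  6.5326 -11.2845  -6.3665]
t 18.50 p [ 0.535  -0.0455  0.0962] rot [-1.5711 -0.002  -1.8945] rad 0.0802 beta 0.323 yawbeta 0.324 F [-8.1473 -3.3439 11.0892] M [-0.5195  1.2695  0.2044] w 0.153
   axis: Fxr 0.462  +Mz 0.666 Ftool [  5.7843 -11.0756  -6.6635]
t 18.55 p [ 0.535  -0.0455  0.0962] rot [-1.571  -0.002  -1.8945] rad 0.0801 beta 0.323 yawbeta 0.324 F [-9.5634 -3.5313 10.8673] M [-0.5219  1.2427  0.1874] w 0.155
   axis: Fxr 0.512  +Mz 0.699 Ftool [  6.4118 -10.8524  -7.9462]
t 18.60 p [ 0.535  -0.0455  0.0962] rot [-1.5711 -0.002  -1.8945] rad 0.0802 beta 0.323 yawbeta 0.324 F [-8.789  -2.718  11.4212] M [-0.516   1.2265  0.1929] w 0.158
   axis: Fxr 0.430  +Mz 0.623 Ftool [  5.3957 -11.4083  -7.471 ]
t 18.65 p [ 0.535  -0.0455  0.0962] rot [-1.5711 -0.002  -1.8945] rad 0.0802 beta 0.323 yawbeta 0.324 F [-8.8143 -3.6682 11.1428] M [-0.5366  1.2595  0.1819] w 0.155
   axis: Fxr 0.503  +Mz 0.685 Ftool [  6.3042 -11.128   -7.1927]
```

The held torque is 0.62–0.72 N m (mean ≈0.68), so about 19–20 N. That is snug. Letting go.

Emit:
step_arm:
  series:
    - [0, 0, 0, 0, 0, 0]
    - [0, 0, 0, 0, 0, 0]
    - [0, 0, 0, 0, 0, 0]
    - [0, 0, 0, 0, 0, 0]
    - [0, 0, 0, 0, 0, 0]
  claw: 4.0

```text
clock: 19.12
eef_pos: [0.5367, -0.045, 0.0944]
eef_rot: [-1.569, 0.0, -1.896]
ft_force: [-0.1, -0.8, -0.1]
width: 0.465
```

Emit:
step_arm:
  series:
    - [0, -1.0, 0, 0, 0, 0]
    - [0, -2.0, 0, 0, 0, 0]
    - [0, -3.5, 0, 0, 0, 0]
    - [0, -3.5, 0, 0, 0, 0]
    - [0, -2.5, 0, 0, 0, 0]

```text
clock: 19.53
eef_pos: [0.5368, -0.0451, 0.2226]
eef_rot: [-1.567, 0.0, -1.896]
ft_force: [0.0, -1.5, -0.3]
width: 0.465
```

Emit:
step_arm:
  series:
    - [0, 0, -3, 0, 0, 0]
    - [0, 0, -3, 0, 0, 0]
    - [0, 0, 0, 0, 0, 0]
    - [0, 0, 0, 0, 0, 0]

```text
clock: 19.87
eef_pos: [0.4774, -0.025, 0.22]
eef_rot: [-1.571, 0.0, -1.896]
ft_force: [0.8, 0.2, 0.6]
width: 0.469
```

```bash
python3 - <<'E'
from h import *
s,R=rep()
p,d=read_camera("scene"); q=cv2.imread("pics/scene0.png"); p=p[:,:,::-1]
cv2.imwrite("pics/s17.png",np.vstack([cv2.resize(a[230:300,240:390],(643,300),interpolation=cv2.INTER_CUBIC) for a in(q,p)]))
p,d=read_camera("top"); cv2.imwrite("pics/t17.png",cv2.resize(p[175:285,260:410,::-1],(750,550),interpolation=cv2.INTER_CUBIC))
E
```

```text
t 19.87 p [ 0.4774 -0.025   0.22  ] rot [-1.571   0.0001 -1.8956] rad 0.1412 beta 0.331 yawbeta 0.325 F [0.82   0.1564 0.6358] M [ 0.0196 -0.0107 -0.0009] w 0.469
   axis: Fxr -0.059  +Mz -0.059 Ftool [-0.41   -0.6359  0.7271]
```

View pics/s17.png

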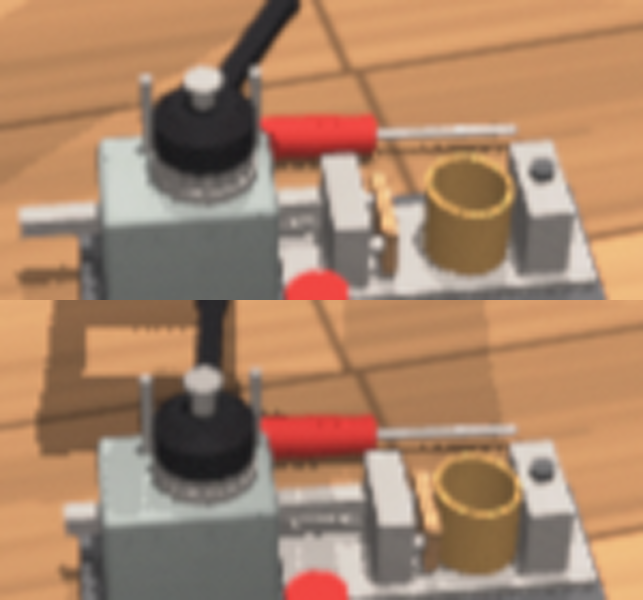

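View pics/t17.png

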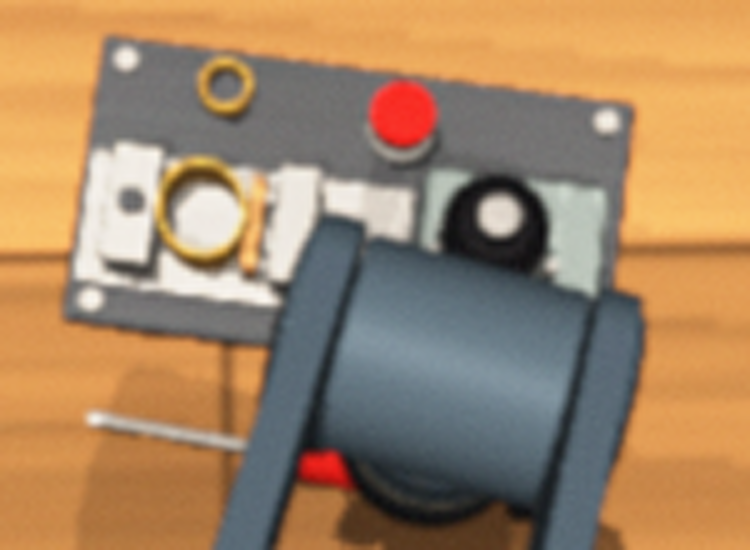

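The lever is down, with its hub as low as when I pressed it in. The sleeve stands upright between the cork pad (x≈428) and the stop (x≈520), the bystanders haven't moved, and the gripper is clear. Handing in.

```bash
python3 - <<'E'
from bench import *
print(hand_in()); print(state()["clock"])
E
```

```text
the job is handed in; nothing more can be done
None
the job is handed in; nothing more can be done
```

The sleeve is clamped upright between the cork pad and the end stop, and the job is handed in at about 20 s of the 72 s. No verdict was reported.

**What I did:** I gripped the lever at 80 mm, lifted it and swung it back three times. After each swing I let it drop in and turned it to close the jaw. The sleeve slid against the end stop and I stopped when the lever got heavier. The last step was opening the gripper and backing away.

**Last checks:**
- **Clamping force:** The lever needed about 0.72 N m while turning and about 0.68 N m held, against 0.43–0.5 N m running free. That puts the clamp at roughly 20 N. The readings scatter by about 0.05 N m, or ±4 N. I did not measure the force again after letting go.
- **Final pictures:** The lever is down in its serrations, the sleeve stands upright between pad and stop, and the bystanders near the vise have not moved. I did not recheck the paste jar, oil bottle and leather block, but the arm did not go near them. The robot touches nothing.

**What went wrong on the way:** The first stroke skipped teeth and moved the jaw only about 2 mm. The lever had been standing about 4–5 mm up on its teeth at the start, and it did not drop fully in because I opened the gripper too little. After that I pressed the lever down to its seat before each turn.

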